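# Clear the ratchet off the tool case and hold its lid at the balance point

### The job

A ratchet handle has been left on the shut lid of the grey steel tool case: first lay it in the shallow tray (do not drop or throw it in) while the lid is still shut. Then swing the lid up (it has a steel bail handle) to the balance point, where it stands straight up on its hinge and would fall neither way, and finish there with the gripper still gripping the lid and keeping it steady, because someone is about to fit the lid stay; never let the lid go over backwards, and leave the jar, the spray can and the carton where they stand.

Things in the scene. Friction and masses are not known exactly. Their poses are not given: they have to be found in the camera images.
- case: Grey steel tool case, fixed to the bench, 160 (x) x 240 (y) x 100 mm high, hollow; left or right of the robot's centre line, turned up to 26 degrees. Origin: centre of its underside, on the bench; its +x points away from the robot to the hinge side, -x to the handle side.
- case_lid (a joint): Lid hinge, rad. Lid: flat plate 164 x 244 x 8 mm, 0.32 to 0.63 kg with handle, top 108 mm above the bench when shut. 0 = shut; grows as the near (handle) edge swings up and away from the robot; 1.571 = straight up, weight exactly over the hinge (balance point); 2.7 = fallen over backwards, on a stop. No spring, almost no friction: let go, it falls one way or the other.
- lid_hinge (a point): Point on the lid's hinge axis, middle of its width, 104 mm above the bench, over the case's far rim (80 mm along the case's +x from its centre). The hinge axis is the case's own y axis.
- lid_handle (a point): The lid's bail handle: U of 14 mm round steel bar in the lid's mid-plane. Point: centre of its straight cross bar (94 mm long), 210 mm from the hinge axis and 48 mm from the lid's near edge (a finger fits between). Axes: y along the bar, parallel to the hinge; +x to the hinge. Lid shut: 104 mm above the bench, in front of the case; lid at balance: 314 mm up, right over the hinge.
- ratchet: Ratchet handle for sockets, 190 mm long, about 0.3 kg, flat on the lid: black rubber grip 22 mm wide and high from 95 mm behind to 30 mm ahead of the origin, then a thin steel neck and a round steel head 36 mm across with a square drive upward (32 mm high in all). Origin: middle of its length, on its underside, near its centre of mass; +x towards the head, z up.
- ratchet_head (a point): Centre of the ratchet's round head, 77 mm from its origin, 11 mm above its underside.
- ratchet_tail (a point): Near the free end of the ratchet's grip, 90 mm behind its origin, 11 mm above its underside.
- tray: Shallow bare-metal tray fixed to the bench, 260 (x) x 200 (y) mm, walls 4 mm thick and 25 mm high, inner floor 4 mm above the bench; stands on the other side from the case. Origin: centre of its underside; its own x runs along its long side.
- jar: Bystander: glass jar with steel cap, 64 mm across, 90 mm high, beyond the work in the middle. Origin: centre of its underside.
- spray: Bystander: spray can, 60 mm across, 150 mm high, standing far to the left. Origin: centre of its underside.
- carton: Bystander: small cardboard carton 90 x 70 x 60 mm, far to the right. Origin: centre of its underside.
Things that resemble listed ones, but are neither listed nor needed, are in the scene too. There is more than one size of the ratchet; the one meant has the size given above.

How it is judged:
By the outcome, as a careful person would: the job done as asked, in the order asked, and still so for the second after the job is handed in, while the arm keeps its last pose, push and grip.
It also fails if it takes over 56 s, if anything falls off the work surface, if the arm or the gripper's body presses on something with over 40 N, if the wrist force passes 120 N, or if a joint passes its speed limit or range.

### The arm

A 6-joint arm with a two-finger parallel gripper is mounted at the origin on the work surface. World frame = base frame: x ahead of the robot, y to its left, z up, the work surface at z = 0. Lengths are in m, angles in rad, forces in N, time in s.
With the tool pointing down it reaches from about 0.375 to 0.975 m from the base axis. Payload 3.8 kg.
Tool frame: the origin (TCP) lies at the very end of the fingers, on their centre line; the grasp point (between the pads) lies tcp_to_grasp behind it (tcp_to_grasp is the distance from the TCP to the grasp point, in m); y points along the fingers, x is the direction in which the jaws open and shut, and the axes are right-handed (so a half turn about y gives the same grasp; the last joint's range is limited). The gripper opens to 85 mm and grips with 20 to 120 N. Pads are 22 mm wide; open, the fingers measure 114 mm over their backs; the gripper's body (76 mm by 85 mm) begins 54 mm behind the grasp point. The pads swing forward as they close: fully open they stand 13 mm farther back than shut.
Start: joints at [1.22, 0.264, 1.604, -0, 1.274, -0.037], TCP at [0.208, 0.642, 0.203] pointing down, gripper open.
Joint ranges: [-2.63, 2.63], [-0.94, 2.18], [0.31, 2.57], [-1.31, 4.45], [0, 2.66], [-2.55, 2.55]. Speed limits (rad/s): [2.57, 2.57, 3.14, 3.14, 3.14, 3.14].

### API

Orientations are given as a rotation vector (axis times angle).
In Python, from station import * gives the robot as it stands. The module is installed in compiled form; this text tells all that it offers.
- The arm moves only by the tool carry_out, never from a script. Its argument "motion" is a list of rows, each an object with "gripper": the gripper command: -1 is fully open, 1 is shut, values between are in proportion; "delta_pos": the shift along the tool's x, y, z in mm, a list of three; "roll": the turn about the tool's y in degrees. In form: [{"gripper": gripper, "delta_pos": [x, y, z], "roll": roll}, ...]. A call has 1 to 20 rows; each row shifts and turns the commanded pose from where the row before left it, along the tool's axes as they then stand; what a row does not reach is not made up. A row lasts 1/12 s, in which the tool goes at most 41.7 mm and 7.16 degrees, less where a joint would pass 70% of its speed; a pose out of reach is approached as far as the arm can. A call with a gripper value outside its range is refused whole. The fingers move at their own pace and stop on an object; "force" is the grip in N (left out, the last holds). Time passes only in rows, so rows that do not move let the fingers close. It gives the time, the measured TCP pose, the force and the opening at its end, in the units of the state.
- observe(): the state, without advancing time (a new reading comes with each control period).
- get_image(name): name is "scene" or "top" or "wrist"; returns a dict with "image" (400x640x3 uint8, red, green, blue), "depth" (400x640 float32, m along the optical axis (not along the pixel's ray), 0 where there is no reading), "intrinsics" (3x3 intrinsics, pixels), "position" and "orientation" of the camera in the world; the wrist camera has in their place "tool_from_camera" (4x4, takes a point from camera to tool coordinates, whose origin is the TCP and whose axes are the tool frame's). Camera axes: x right, y down, z forward; pixel columns grow to the right and rows downward; lengths in m; the calibration is good to about 2 mm. The wrist camera is an equidistant fisheye: a pixel r from the principal point sees the ray r / f radians off the axis. A picture is of the moment at which its call begins: read the wrist's pose just before it.
- job_done(): hands the job in, once; it reports no verdict.
Trained networks look in the newest picture that a camera, given by its name, has taken for a name from the list of things; names that differ only in an ending like _2 or _b are one class to them, and where a whole thing is asked for, a point or a joint stands for the part that bears it (a point fixed in the world has none). Each returns a list of dicts, best first, with "p" (0 to 1); they miss things now and then, are a little off and sometimes report something else, mostly with a low value. They report only what shows in the picture. A call takes as long as a camera call. They do not tell look-alikes from the thing itself.
- boxes_of(thing, camera): "xy" ([column, row] in pixels, amid what is visible of it).
The state is a dict: "time_s": time; "joint_pos": joint angles; "joint_velocities": joint speeds; "effort": joint torques, N m; "eef_pos": TCP position; "tool_rot": TCP orientation; "ft_force": force on the tool from outside, world axes, zero at the start; "ft_torque": the same for the moment, N m; "opening": opening from 0.0 (shut) to 1.0 (fully open).
Only numpy, scipy, OpenCV 4.12 (cv2) and the standard library are available. Lean on these libraries where they do the work, as an engineer would, in place of code of your own. Each camera call takes 0.05 s, during which the arm holds its last target.

## Working session

There is one attempt and no reset: what is moved stays moved. The work goes in short steps, Python scripts to look and compute and a tool call to move; the robot and the scene stay as the last step left them, time stands still between calls to the robot, and variables do not carry over. Pictures are saved under pics/ and viewed, and the job is handed in when it is done.

Besides the shell and the picture viewer there is one more tool, called after "Request:" by a JSON object that holds its "name" and its "arguments". carry_out: Moves the arm, as the interface text tells. Its arguments: {"type":"object","properties":{"motion":{"type":"array","items":{"type":"object","properties":{"gripper":{"type":"number"},"delta_pos":{"type":"array","items":{"type":"number"}},"roll":{"type":"number"}}}},"force":{"type":"number"}},"required":["motion"]}

```bash
mkdir -p pics; cat > h.py <<'E'
from station import *
import numpy as np, cv2
from scipy.spatial.transform import Rotation as R
def rotm(o):
    o=np.array(o,float)
    if o.shape==(3,3): return o
    if o.size==4: return R.from_quat(o).as_matrix()
    return R.from_rotvec(o).as_matrix()
def shot(n,f=None):
    d=get_image(n)
    if f: cv2.imwrite('pics/'+f,d['image'][:,:,::-1])
    return d
def cloud(d):
    K=np.array(d['intrinsics']);z=d['depth'];v,u=np.mgrid[:400,:640]
    p=np.stack([(u-K[0,2])/K[0,0]*z,(v-K[1,2])/K[1,1]*z,z],-1)
    return p@rotm(d['orientation']).T+np.array(d['position'])
E
python3 - <<'E'
from h import *
s=observe();print({k:np.round(v,3) for k,v in s.items()})
for n in ['scene','top']:
    d=shot(n,n+'0.png');np.savez(n+'0.npz',**{k:np.array(v) for k,v in d.items()});print(n,d['intrinsics'],d['position'],d['orientation'])
    for t in ['case','lid_handle','ratchet','ratchet_head','ratchet_tail','tray','jar','spray','carton','lid_hinge']:
        print(t,[(np.round(b['xy']).tolist(),round(b['p'],2)) for b in boxes_of(t,n)])
E
```

```text
{'time_s': np.float64(0.0), 'joint_pos': array([ 1.22 ,  0.265,  1.605,  0.   ,  1.274, -0.037]), 'joint_velocities': array([-0.   ,  0.001, -0.001, -0.   , -0.   ,  0.001]), 'effort': array([-2.0000e-03, -5.1514e+01, -3.6730e+01, -0.0000e+00,  1.4000e-02,
        0.0000e+00]), 'eef_pos': array([0.208, 0.641, 0.201]), 'tool_rot': array([-1.343, -0.974,  0.977]), 'ft_force': array([ 0.6  , -0.781,  0.182]), 'ft_torque': array([-0.007,  0.005,  0.022]), 'opening': np.float64(1.003)}
scene [[503.26094236   0.         315.50688057]
 [  0.         503.26094236 198.01031067]
 [  0.           0.           1.        ]] [1.87522261 0.03748804 1.14663946] [-1.68206761 -1.70096343  0.83371335]
case [([362.0, 213.0], 0.92)]
lid_handle [([362.0, 204.0], 0.87), ([370.0, 195.0], 0.69)]
ratchet [([372.0, 198.0], 0.97), ([425.0, 180.0], 0.83)]
ratchet_head [([373.0, 196.0], 0.63), ([421.0, 176.0], 0.63), ([343.0, 178.0], 0.4)]
ratchet_tail [([373.0, 193.0], 0.96), ([422.0, 178.0], 0.58)]
tray [([268.0, 220.0], 0.89)]
jar [([315.0, 253.0], 0.68)]
spray [([463.0, 199.0], 0.77)]
carton [([165.0, 211.0], 0.6)]
lid_hinge [([359.0, 200.0], 0.92)]
top [[486.67692844   0.         324.24463601]
 [  0.         486.67692844 192.62032438]
 [  0.           0.           1.        ]] [2.79083147e-01 2.66014895e-05 1.47728325e+00] [-2.14268715  2.09733253 -0.21117336]
case [([271.0, 183.0], 0.67)]
lid_handle [([272.0, 185.0], 0.6)]
ratchet [([285.0, 264.0], 0.76), ([262.0, 181.0], 0.68), ([181.0, 272.0], 0.64)]
ratchet_head [([258.0, 177.0], 0.98), ([282.0, 266.0], 0.7), ([183.0, 273.0], 0.68)]
ratchet_tail [([261.0, 181.0], 0.7), ([284.0, 261.0], 0.64), ([180.0, 273.0], 0.58)]
tray [([378.0, 193.0], 0.92)]
jar [([325.0, 130.0], 0.93), ([260.0, 182.0], 0.19)]
spray [([152.0, 193.0], 0.9), ([500.0, 201.0], 0.58)]
carton [([499.0, 199.0], 0.77)]
lid_hinge [([270.0, 184.0], 0.9)]
```

View pics/top0.png

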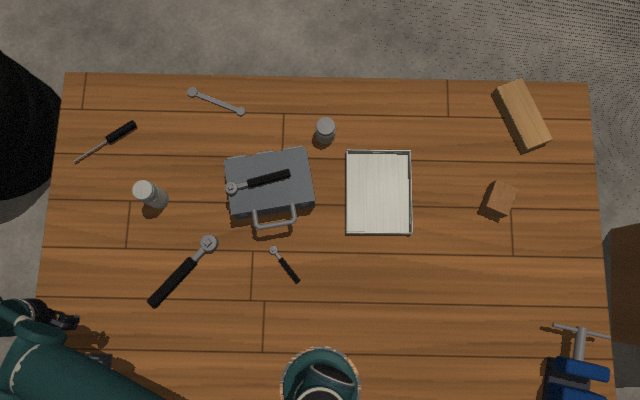

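View pics/scene0.png

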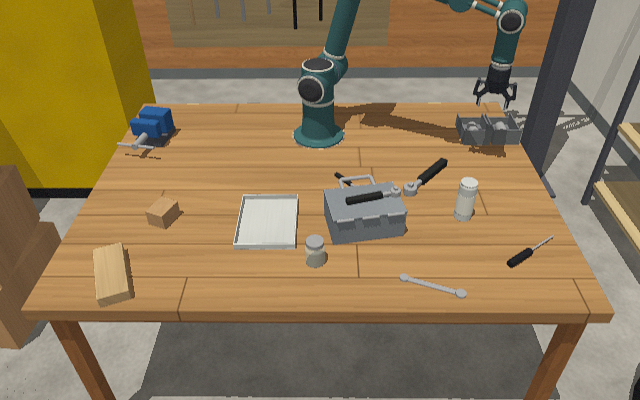

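```bash
python3 - <<'E'
import cv2
a=cv2.imread('pics/top0.png')[110:310,140:340]
b=cv2.imread('pics/scene0.png')[140:270,300:460]
cv2.imwrite('pics/top_crop.png',cv2.resize(a,None,fx=3,fy=3,interpolation=cv2.INTER_CUBIC))
cv2.imwrite('pics/sc_crop.png',cv2.resize(b,None,fx=4.5,fy=4.5,interpolation=cv2.INTER_CUBIC))
E
```

```text
(no output)
```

View crop.

View pics/top_crop.png

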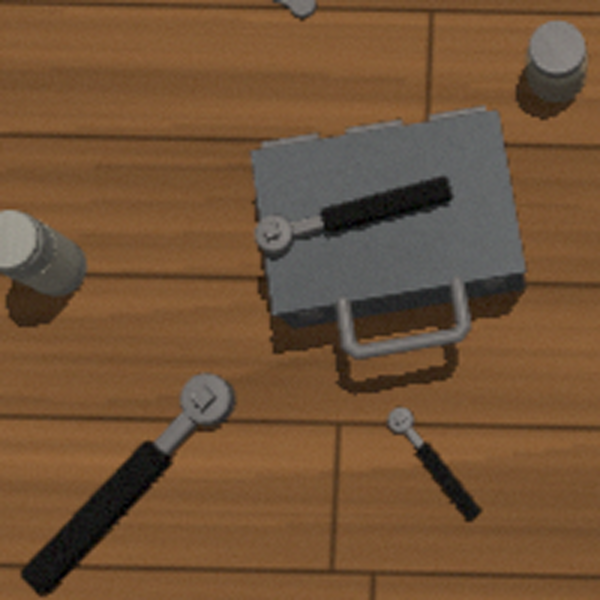

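```bash
python3 - <<'E'
from h import *
d=dict(np.load('top0.npz'));P=cloud(d);np.set_printoptions(precision=4,suppress=True)
im=d['image'].astype(int)
X,Y,Z=P[...,0],P[...,1],P[...,2]
for n,(u,v) in dict(jar=(325,126),tray=(378,193),lid=(290,200),bench=(330,250),spray=(143,187),carton=(500,199),handle=(275,225)).items(): print(n,P[v,u])
def rect(m):
    pts=P[m][:,:2]; r=cv2.minAreaRect((pts*1000).astype(np.float32)); return r
# lid
m=(Z>.1)&(Z<.116)&(X>.2)&(Y>-.05)&(Y<.35)
n,l,st,c=cv2.connectedComponentsWithStats(m.astype(np.uint8));
for i in range(1,n):
    if st[i,4]>30: print('lid comp',st[i],rect(l==i), P[l==i].mean(0))
m=(Z>.117)&(Z<.16)&(X>.3)&(Y>0)&(Y<.35)
n,l,st,c=cv2.connectedComponentsWithStats(m.astype(np.uint8))
for i in range(1,n):
    if st[i,4]>10: 
        q=P[l==i];print('r comp',st[i],rect(l==i),q.mean(0),q[:,2].max())
        if st[i,4]>100:
            dark=(l==i)&(im.sum(2)<120); print('dark',rect(dark),P[dark].mean(0)); br=(l==i)&(im.sum(2)>=200); print('bright',rect(br),P[br].mean(0),P[br][:,2].max())
m=(Z>.015)&(Z<.035)&(X>.3)&(Y>-.35)&(Y<-.02)
n,l,st,c=cv2.connectedComponentsWithStats(m.astype(np.uint8))
for i in range(1,n):
    if st[i,4]>30: print('tray',st[i],rect(l==i))
E
```

```text
jar [0.7569 0.0005 0.0889]
tray [ 0.5729 -0.1673  0.0053]
lid [0.5257 0.0957 0.1125]
bench [ 0.3947 -0.0226  0.0045]
spray [0.5459 0.5013 0.1542]
carton [ 0.5506 -0.521   0.066 ]
handle [0.4538 0.136  0.1073]
lid comp [ 224  145   92   85 4564] ((561.174560546875, 154.70550537109375), (227.69076538085938, 244.33717346191406), 11.12395191192627) [0.577  0.1545 0.1089]
r comp [225 169  66  26 545] ((577.4161376953125, 188.55218505859375), (35.22428512573242, 188.3647003173828), 17.165922164916992) [0.5766 0.1888 0.1294] 0.14775802773376956
dark ((586.2376708984375, 157.89500427246094), (21.60527229309082, 121.599365234375), 16.849224090576172) [0.5854 0.1576 0.1294]
bright ((580.3434448242188, 189.5677032470703), (32.50840759277344, 188.2354278564453), 18.39522361755371) [0.5585 0.2528 0.1299] 0.14775802773376956
tray [346 149  67  85 548] ((577.3515625, -167.94454956054688), (261.5821533203125, 200.91317749023438), 0.5679266452789307)
```

```bash
python3 - <<'E'
from h import *
import station; print([n for n in dir(station) if not n.startswith('_')]); 
try: print('t2g',tcp_to_grasp)
except Exception as e: print(e)
d=dict(np.load('top0.npz'));P=cloud(d);np.set_printoptions(precision=4,suppress=True)
X,Y,Z=P[...,0],P[...,1],P[...,2]
m=(Z>.098)&(Z<.118)&(X>.2)&(Y>0)&(Y<.35)
n,l,st,c=cv2.connectedComponentsWithStats(m.astype(np.uint8)); i=1+np.argmax(st[1:,4]); q=P[l==i]
best=None
for a in np.radians(np.arange(8,15,.25)):
    ex=np.array([np.cos(a),np.sin(a)]);ey=np.array([-ex[1],ex[0]])
    u=q[:,:2]@ex; v=q[:,:2]@ey
    # sharpness of edges
    lid=u>np.percentile(u,15)
    w=np.percentile(v,99.)-np.percentile(v,1.)+np.percentile(u,99.7)-np.percentile(u,20)
    if best is None or w<best[0]: best=(w,a)
a=best[1];print('angle',np.degrees(a))
ex=np.array([np.cos(a),np.sin(a)]);ey=np.array([-ex[1],ex[0]])
u=q[:,:2]@ex; v=q[:,:2]@ey
h,e=np.histogram(u,np.arange(u.min()-.004,u.max()+.006,.004));print(list(zip(e.round(3),h)))
h,e=np.histogram(v,np.arange(v.min()-.004,v.max()+.006,.004));print(list(zip(e.round(3),h)))
s=observe();Rm=R.from_rotvec(s['tool_rot']).as_matrix();print(Rm,s['eef_pos'])
E
```

```text
['PlanningError', 'boxes_of', 'get_image', 'job_done', 'observe', 'tcp_to_grasp']
t2g 0.0187
angle 11.75
[(np.float64(0.463), np.int64(0)), (np.float64(0.467), np.int64(56)), (np.float64(0.471), np.int64(57)), (np.float64(0.475), np.int64(57)), (np.float64(0.479), np.int64(33)), (np.float64(0.483), np.int64(16)), (np.float64(0.487), np.int64(11)), (np.float64(0.491), np.int64(16)), (np.float64(0.495), np.int64(13)), (np.float64(0.499), np.int64(12)), (np.float64(0.503), np.int64(15)), (np.float64(0.507), np.int64(11)), (np.float64(0.511), np.int64(14)), (np.float64(0.515), np.int64(14)), (np.float64(0.519), np.int64(51)), (np.float64(0.523), np.int64(120)), (np.float64(0.527), np.int64(118)), (np.float64(0.531), np.int64(114)), (np.float64(0.535), np.int64(116)), (np.float64(0.539), np.int64(125)), (np.float64(0.543), np.int64(118)), (np.float64(0.547), np.int64(115)), (np.float64(0.551), np.int64(116)), (np.float64(0.555), np.int64(115)), (np.float64(0.559), np.int64(113)), (np.float64(0.563), np.int64(119)), (np.float64(0.567), np.int64(117)), (np.float64(0.571), np.int64(116)), (n
[... 2719 characters left out ...]
7)), (np.float64(0.094), np.int64(87)), (np.float64(0.098), np.int64(83)), (np.float64(0.102), np.int64(74)), (np.float64(0.106), np.int64(69)), (np.float64(0.11), np.int64(78)), (np.float64(0.114), np.int64(71)), (np.float64(0.118), np.int64(76)), (np.float64(0.122), np.int64(75)), (np.float64(0.126), np.int64(71)), (np.float64(0.13), np.int64(71)), (np.float64(0.134), np.int64(65)), (np.float64(0.138), np.int64(66)), (np.float64(0.142), np.int64(62)), (np.float64(0.146), np.int64(60)), (np.float64(0.15), np.int64(60)), (np.float64(0.154), np.int64(58)), (np.float64(0.158), np.int64(9))]
[[ 0.3086  0.     -0.9512]
 [ 0.9512 -0.      0.3086]
 [-0.     -1.     -0.    ]] [0.2084 0.642  0.2028]
```

Ratchet candidates in the top image are the one on the lid at (262,181), about 188 mm long; a bigger one on the bench at (183,272); and a small one at (285,264). The one on the lid fits the description, and the close crop confirms it with a black grip toward the right and its head at (232,188).

Request:
{"name": "carry_out", "arguments": {"motion": [{"gripper":-1,"delta_pos":[-15.9,-3,-24.5],"roll":0},{"gripper":-1,"delta_pos":[-15.9,-3,-24.5],"roll":0},{"gripper":-1,"delta_pos":[-15.9,-3,-24.5],"roll":0},{"gripper":-1,"delta_pos":[-15.9,-3,-24.5],"roll":0},{"gripper":-1,"delta_pos":[-15.9,-3,-24.5],"roll":0},{"gripper":-1,"delta_pos":[-15.9,-3,-24.5],"roll":0},{"gripper":-1,"delta_pos":[-15.9,-3,-24.5],"roll":0},{"gripper":-1,"delta_pos":[-15.9,-3,-24.5],"roll":0},{"gripper":-1,"delta_pos":[-15.9,-3,-24.5],"roll":0},{"gripper":-1,"delta_pos":[-15.9,-3,-24.5],"roll":0},{"gripper":-1,"delta_pos":[-15.9,-3,-24.5],"roll":0},{"gripper":-1,"delta_pos":[-15.9,-3,-24.5],"roll":0},{"gripper":-1,"delta_pos":[-15.9,-3,-24.5],"roll":0},{"gripper":-1,"delta_pos":[-15.9,-3,-24.5],"roll":0},{"gripper":-1,"delta_pos":[-15.9,-3,-24.5],"roll":0},{"gripper":-1,"delta_pos":[-15.9,-3,-24.5],"roll":0},{"gripper":-1,"delta_pos":[-15.9,-3,-24.5],"roll":0},{"gripper":-1,"delta_pos":[-15.9,-3,-24.5],"roll":0},{"gripper":-1,"delta_pos":[-15.9,-3,-24.5],"roll":0},{"gripper":-1,"delta_pos":[-15.9,-3,-24.5],"roll":0}]}}

```text
time_s: 2.77
eef_pos: [0.577, 0.1871, 0.2631]
tool_rot: [-1.342, -0.975, 0.975]
ft_force: [0.9, 0.4, -0.1]
opening: 1.001
```

Request:
{"name": "carry_out", "arguments": {"motion": [{"gripper":-0.5,"delta_pos":[0,0,0],"roll":6.5},{"gripper":-0.5,"delta_pos":[0,0,0],"roll":6.5},{"gripper":-0.5,"delta_pos":[0,0,0],"roll":6.5},{"gripper":-0.5,"delta_pos":[0,0,0],"roll":6.5},{"gripper":-0.5,"delta_pos":[0,0,0],"roll":6.5},{"gripper":-0.5,"delta_pos":[0,0,0],"roll":6.5},{"gripper":-0.5,"delta_pos":[0,0,0],"roll":6.5},{"gripper":-0.5,"delta_pos":[0,0,0],"roll":6.5},{"gripper":-0.5,"delta_pos":[0,0,0],"roll":3},{"gripper":-0.5,"delta_pos":[0,0,0],"roll":0},{"gripper":-0.5,"delta_pos":[0,0,0],"roll":0}]}}

```text
time_s: 3.68
eef_pos: [0.5762, 0.1883, 0.2628]
tool_rot: [-1.558, -0.235, 0.234]
ft_force: [-0.5, 0.6, 0.6]
opening: 0.75
```

```bash
cat >> h.py <<'E'
def wcloud(d,s):
    K=np.array(d['intrinsics']);z=d['depth'];v,u=np.mgrid[:400,:640]
    dx=(u-K[0,2])/K[0,0];dy=(v-K[1,2])/K[1,1];th=np.hypot(dx,dy)
    k=np.where(th>1e-6,np.tan(np.minimum(th,1.5))/np.maximum(th,1e-6),1)
    p=np.stack([dx*k*z,dy*k*z,z],-1);p[z<=0]=np.nan;p[th>1.4]=np.nan
    T=np.array(d['tool_from_camera']);p=p@T[:3,:3].T+T[:3,3]
    Rm=R.from_rotvec(s['tool_rot']).as_matrix()
    return p@Rm.T+np.array(s['eef_pos'])
E
python3 - <<'E'
from h import *
s=observe();d=shot('wrist','w1.png');np.set_printoptions(precision=4,suppress=True)
print(s['time_s'],s['eef_pos'],s['opening'],R.from_rotvec(s['tool_rot']).as_matrix()[:,0],s['ft_force'])
np.savez('w1.npz',P=wcloud(d,s),im=d['image']);print(d['tool_from_camera'],d['intrinsics'][0])
E
```

```text
3.6833 [0.5762 0.1883 0.2628] 0.7496691946298059 [0.9557 0.2944 0.0001] [-0.5279  0.5869  0.5624]
[[ 1.     -0.0004 -0.     -0.0002]
 [-0.0001 -0.3126  0.9499 -0.1718]
 [-0.0004 -0.9499 -0.3126  0.0807]
 [ 0.      0.      0.      1.    ]] [309.7069   0.     318.7719]
```

View pics/w1.png

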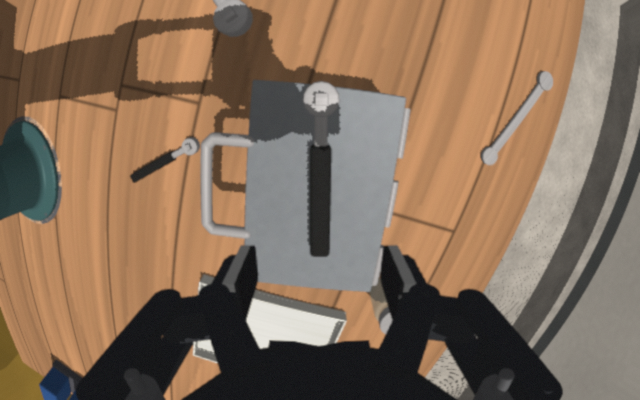

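The wrist view shows the ratchet running straight along the tool's z axis: grip from (320,145) to (320,255), head at (321,97). The handle bar is at about (207,185).

```bash
python3 - <<'E'
from h import *
f=np.load('w1.npz');P=f['P'];im=f['im'].astype(int);np.set_printoptions(precision=4,suppress=True)
X,Y,Z=P[...,0],P[...,1],P[...,2]
reg=np.zeros(Z.shape,bool);reg[75:262,250:395]=1
m=reg&(Z>.116)
pts=(P[m][:,:2]*1000).astype(np.float32);print('ratchet',cv2.minAreaRect(pts),P[m].mean(0),np.nanpercentile(P[m][:,2],[5,50,95,99.5]))
g=m&(im.sum(2)<100);g[:145]=0
pts=(P[g][:,:2]*1000).astype(np.float32);print('grip',cv2.minAreaRect(pts),P[g].mean(0))
b=reg&(Z<.114)&(Z>.1);print('lid z',np.median(Z[b]))
a=np.radians(11.5)
for a in np.radians([10.5,11,11.5,12,12.5]):
    ex=np.array([np.cos(a),np.sin(a)]);ey=np.array([-ex[1],ex[0]])
    U=X*ex[0]+Y*ex[1];V=X*ey[0]+Y*ey[1]
    h=np.zeros(Z.shape,bool);h[140:232,200:218]=1;h&=(Z>.09)&(Z<.12)
    lid=np.zeros(Z.shape,bool);lid[70:300,240:410]=1;lid&=(Z>.1)&(Z<.116)
    k=np.polyfit(V[h],U[h],1);r=[];
    print(np.degrees(a).round(1),'bar med u',np.median(U[h]),'slope deg',np.degrees(np.arctan(k[0])).round(2),'u span',np.percentile(U[h],[2,98]),'lid u',np.percentile(U[lid],[1,3,97,99]),'v',np.percentile(V[lid],[1,99]))
print('bar z',np.median(Z[h]))
E
```

```text
ratchet ((574.8055419921875, 189.93222045898438), (68.36727905273438, 184.83462524414062), 2.97686505317688) [0.575  0.199  0.1434] [0.1255 0.1304 0.3042 0.3146]
grip ((569.1610107421875, 170.42677307128906), (102.2989730834961, 61.567710876464844), 80.30953979492188) [0.5766 0.1977 0.2507]
lid z 0.10867328849471106
10.5 bar med u 0.47546138060635834 slope deg -1.32 u span [0.4665 0.4857] lid u [0.5213 0.5249 0.6836 0.6876] v [-0.0661  0.1711]
11.0 bar med u 0.475927027700031 slope deg -0.83 u span [0.4671 0.4859] lid u [0.522  0.5256 0.6841 0.6882] v [-0.0714  0.1659]
11.5 bar med u 0.4763458137317529 slope deg -0.34 u span [0.4674 0.4861] lid u [0.5226 0.5262 0.6845 0.6887] v [-0.0768  0.1606]
12.0 bar med u 0.476666341992128 slope deg 0.15 u span [0.4678 0.4866] lid u [0.5232 0.5269 0.685  0.6892] v [-0.0821  0.1552]
12.5 bar med u 0.4769350089979032 slope deg 0.64 u span [0.4679 0.4868] lid u [0.5234 0.5274 0.6854 0.6897] v [-0.0874  0.15  ]
bar z 0.11055211898092755
```

```bash
python3 - <<'E'
from h import *
f=np.load('w1.npz');P=f['P'];im=f['im'].astype(int);np.set_printoptions(precision=4,suppress=True)
X,Y,Z=P[...,0],P[...,1],P[...,2]
reg=np.zeros(Z.shape,bool);reg[75:262,250:395]=1
m=reg&(Z>.118)&(Z<.155)
n,l,st,c=cv2.connectedComponentsWithStats(m.astype(np.uint8));m=l==1+np.argmax(st[1:,4])
print(cv2.minAreaRect((P[m][:,:2]*1000).astype(np.float32)))
g=m.copy();g[:150]=0;g&=im.sum(2)<130
print('grip',cv2.minAreaRect((P[g][:,:2]*1000).astype(np.float32)),np.median(Z[g]))
E
```

```text
((577.3423461914062, 190.7227325439453), (34.10645294189453, 188.7960968017578), 17.289627075195312)
grip ((585.553466796875, 159.36341857910156), (19.78855323791504, 117.09010314941406), 16.5803165435791) 0.13049040992471694
```

Request:
{"name": "carry_out", "arguments": {"motion": [{"gripper":-0.4,"delta_pos":[0,15,2],"roll":0},{"gripper":-0.4,"delta_pos":[0,15,0],"roll":0},{"gripper":-0.4,"delta_pos":[0,15,0],"roll":0},{"gripper":-0.4,"delta_pos":[0,15,0],"roll":0},{"gripper":-0.4,"delta_pos":[0,15,0],"roll":0},{"gripper":-0.4,"delta_pos":[0,15,0],"roll":0},{"gripper":-0.4,"delta_pos":[0,15,0],"roll":0},{"gripper":-0.4,"delta_pos":[0,15,0],"roll":0},{"gripper":-0.4,"delta_pos":[0,15,0],"roll":0},{"gripper":-0.4,"delta_pos":[0,8,0],"roll":0},{"gripper":-0.4,"delta_pos":[0,4,0],"roll":0},{"gripper":-0.4,"delta_pos":[0,3,0],"roll":0},{"gripper":-0.4,"delta_pos":[0,0,0],"roll":0},{"gripper":-0.4,"delta_pos":[0,0,0],"roll":0}], "force": 60}}

```text
time_s: 4.9
eef_pos: [0.5763, 0.1904, 0.1136]
tool_rot: [-1.558, -0.234, 0.232]
ft_force: [-0.1, -0.7, 0.3]
opening: 0.702
```

```bash
python3 - <<'E'
from h import *
s=observe();d=shot('wrist','w2.png');print(s['time_s'],s['eef_pos'],s['ft_force'],s['opening'])
E
```

```text
4.9 [0.57628495 0.19038876 0.11359832] [-0.14170385 -0.74789199  0.27453632] 0.7024824821344814
```

View pics/w2.png

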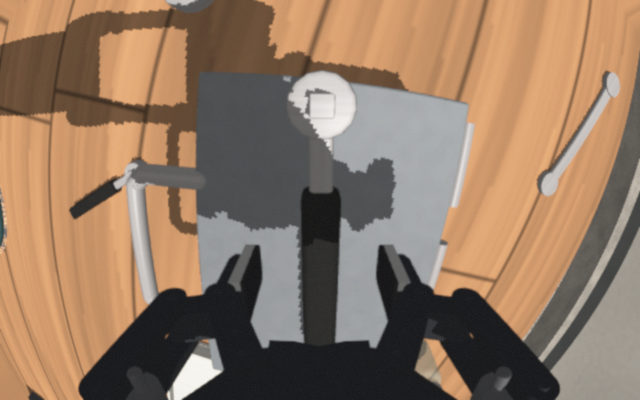

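The grip lies centred between the fingers at column 320, with its head end at row 190. Next I close the gripper.

Request:
{"name": "carry_out", "arguments": {"motion": [{"gripper":1,"delta_pos":[0,2,0],"roll":0},{"gripper":1,"delta_pos":[0,0,0],"roll":0},{"gripper":1,"delta_pos":[0,0,0],"roll":0},{"gripper":1,"delta_pos":[0,0,0],"roll":0},{"gripper":1,"delta_pos":[0,0,0],"roll":0},{"gripper":1,"delta_pos":[0,0,0],"roll":0},{"gripper":1,"delta_pos":[0,0,0],"roll":0},{"gripper":1,"delta_pos":[0,0,0],"roll":0},{"gripper":1,"delta_pos":[0,0,0],"roll":0}], "force": 60}}

```text
time_s: 5.7
eef_pos: [0.5756, 0.1902, 0.1107]
tool_rot: [-1.558, -0.233, 0.233]
ft_force: [-0.5, -0.4, 0.4]
opening: -0.0
```

```bash
python3 - <<'E'
from h import *
s=observe();d=shot('wrist','w3.png');print(s['time_s'],s['eef_pos'],s['ft_force'],s['opening'])
E
```

```text
5.7 [0.57564404 0.19020216 0.11073621] [-0.51709919 -0.43180091  0.3664096 ] -0.0002805708625174084
```

View pics/w3.png

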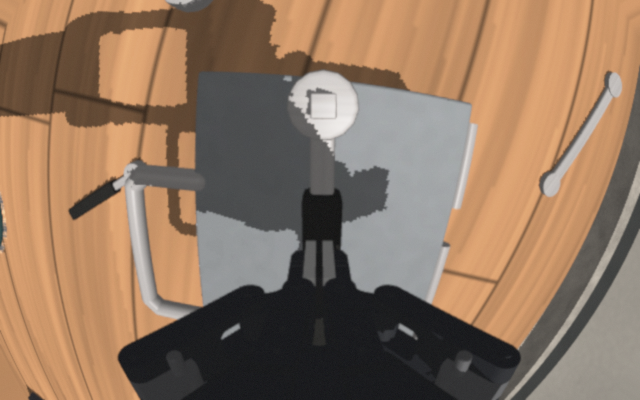

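```bash
python3 - <<'E'
from h import *
np.set_printoptions(precision=4,suppress=True)
s=observe();d=get_image('wrist');P=wcloud(d,s)
T=R.from_rotvec(s['tool_rot']).as_matrix()
L=(P-np.array(s['eef_pos']))@T
for v in range(180,300,8): print(v,[L[v,u].round(3).tolist() for u in (300,312,320,328)])
d=shot('scene','s1.png');cv2.imwrite('pics/s1c.png',cv2.resize(d['image'][120:260,300:460,::-1],None,fx=4.5,fy=4.2,interpolation=cv2.INTER_CUBIC))
E
```

```text
180 [[-0.011, 0.002, 0.033], [-0.004, -0.015, 0.037], [0.0, -0.015, 0.037], [0.005, -0.014, 0.037]]
188 [[-0.011, 0.003, 0.028], [-0.004, -0.014, 0.033], [0.0, -0.016, 0.033], [0.005, -0.016, 0.033]]
196 [[-0.011, 0.002, 0.023], [-0.004, -0.017, 0.029], [0.0, -0.017, 0.029], [0.005, -0.018, 0.03]]
204 [[-0.011, 0.003, 0.018], [-0.004, -0.02, 0.026], [0.0, -0.02, 0.026], [0.005, -0.019, 0.026]]
212 [[-0.011, 0.001, 0.013], [-0.004, -0.02, 0.022], [0.0, -0.02, 0.022], [0.005, -0.02, 0.022]]
220 [[-0.012, 0.003, 0.007], [-0.004, -0.019, 0.017], [0.0, -0.02, 0.017], [0.005, -0.019, 0.017]]
228 [[-0.012, 0.001, 0.003], [-0.004, -0.021, 0.013], [0.0, -0.019, 0.012], [0.005, -0.02, 0.012]]
236 [[-0.012, 0.002, -0.003], [-0.004, -0.019, 0.007], [0.0, -0.02, 0.008], [0.005, -0.021, 0.008]]
244 [[-0.012, 0.001, -0.009], [-0.003, -0.037, 0.011], [0.0, -0.036, 0.011], [0.004, -0.038, 0.012]]
252 [[-0.009, -0.038, 0.007], [-0.003, -0.046, 0.012], [0.0, -0.045, 0.011], [0.004, -0.045, 0.011]]
260 [[-0.009, -0.046, 0.007], [-0.003, -0.052, 0.011], [0.0, -0.053, 0.012], [0.004, -0.052, 0.011]]
268 [[-0.009, -0.053, 0.007], [-0.003, -0.059, 0.011], [0.0, -0.059, 0.011], [0.004, -0.058, 0.011]]
276 [[-0.008, -0.06, 0.007], [-0.003, -0.065, 0.011], [0.0, -0.065, 0.011], [0.004, -0.066, 0.011]]
284 [[-0.007, -0.075, 0.014], [-0.003, -0.073, 0.012], [0.0, -0.067, 0.009], [0.003, -0.072, 0.012]]
292 [[-0.007, -0.078, 0.012], [-0.003, -0.079, 0.013], [0.0, -0.067, 0.004], [0.003, -0.078, 0.012]]
```

View pics/s1c.png

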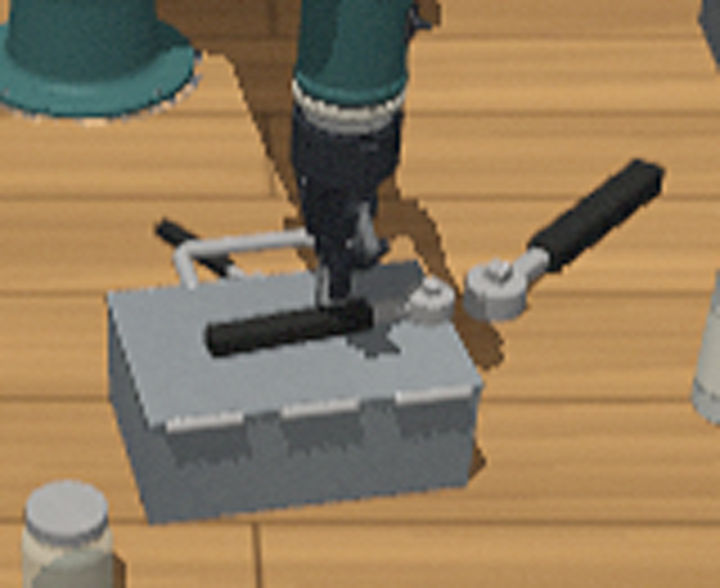

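The gripper shut on nothing. Depth shows the fingertips standing above the grip, well behind the nominal TCP, so I will measure where the tips are.

```bash
python3 - <<'E'
from h import *
np.set_printoptions(precision=4,suppress=True)
s=observe();d=get_image('wrist');P=wcloud(d,s)
T=R.from_rotvec(s['tool_rot']).as_matrix()
L=(P-np.array(s['eef_pos']))@T
for v in range(234,250): print(v,[L[v,u].round(4).tolist() for u in (306,314,320,327)], d['depth'][v,314])
cv2.imwrite('pics/w4c.png',cv2.resize(d['image'][180:330,240:400,::-1],None,fx=4.5,fy=4,interpolation=cv2.INTER_NEAREST))
E
```

```text
234 [[-0.0071, -0.0196, 0.0084], [-0.0028, -0.0199, 0.0086], [0.0005, -0.02, 0.0087], [0.0043, -0.0191, 0.0082]] 0.16687474
235 [[-0.0072, -0.0188, 0.0074], [-0.0028, -0.0204, 0.0082], [0.0005, -0.0195, 0.0078], [0.0043, -0.0203, 0.0082]] 0.16645868
236 [[-0.0071, -0.0197, 0.0073], [-0.0028, -0.0193, 0.0071], [0.0005, -0.0201, 0.0075], [0.0043, -0.0197, 0.0073]] 0.16792205
237 [[-0.0072, -0.0193, 0.0065], [-0.0028, -0.0199, 0.0068], [0.0005, -0.0188, 0.0062], [0.0043, -0.0188, 0.0062]] 0.16745324
238 [[-0.0072, -0.0192, 0.0058], [-0.0028, -0.0192, 0.0058], [0.0005, -0.02, 0.0062], [0.0043, -0.0203, 0.0064]] 0.16842358
239 [[-0.0072, -0.0188, 0.005], [-0.0028, -0.0193, 0.0053], [0.0005, -0.0197, 0.0055], [0.0043, -0.0198, 0.0055]] 0.16847435
240 [[-0.0072, -0.0195, 0.0048], [-0.0028, -0.0215, 0.0057], [0.0005, -0.0206, 0.0053], [0.0043, -0.0204, 0.0052]] 0.1662572
241 [[-0.0066, -0.0325, 0.0107], [-0.0026, -0.0333, 0.0111], [0.0004, -0.0334, 0.0111], [0.0039, -0.0332, 0.011]] 0.15328568
242 [[-0.0065, -0.0348, 0.0113], [-0.0026, -0.0347, 0.0112], [0.0004, -0.0352, 0.0115], [0.0039, -0
[... 202 characters left out ...]
 0.0119], [0.0004, -0.0372, 0.0114], [0.0038, -0.0373, 0.0115]] 0.1484506
245 [[-0.0064, -0.0385, 0.0115], [-0.0025, -0.0373, 0.0109], [0.0004, -0.0383, 0.0114], [0.0038, -0.0391, 0.0118]] 0.14957048
246 [[-0.0063, -0.0399, 0.0117], [-0.0025, -0.0395, 0.0115], [0.0004, -0.0398, 0.0117], [0.0037, -0.0398, 0.0116]] 0.14734901
247 [[-0.0063, -0.0404, 0.0114], [-0.0025, -0.0393, 0.0108], [0.0004, -0.0397, 0.011], [0.0038, -0.04, 0.0112]] 0.14769548
248 [[-0.0063, -0.0414, 0.0114], [-0.0025, -0.0409, 0.0111], [0.0004, -0.0415, 0.0115], [0.0037, -0.0419, 0.0117]] 0.14611743
249 [[-0.0062, -0.0431, 0.0117], [-0.0025, -0.0418, 0.0111], [0.0004, -0.0424, 0.0114], [0.0037, -0.0431, 0.0118]] 0.14529535
```

View pics/w4c.png

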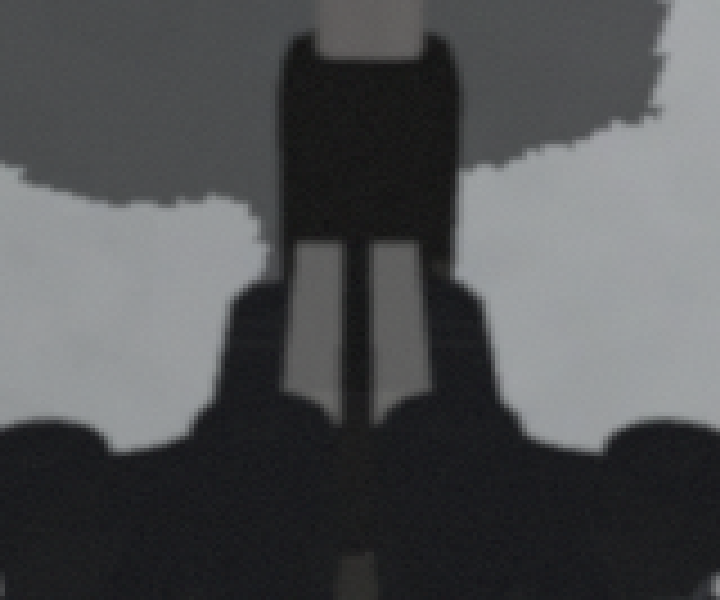

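Request:
{"name": "carry_out", "arguments": {"motion": [{"gripper":-0.3,"delta_pos":[0,0,0],"roll":0},{"gripper":-0.3,"delta_pos":[0,0,0],"roll":0},{"gripper":-0.3,"delta_pos":[0,0,0],"roll":0},{"gripper":-0.3,"delta_pos":[0,0,0],"roll":0},{"gripper":-0.3,"delta_pos":[0,0,0],"roll":0},{"gripper":-0.3,"delta_pos":[0,0,0],"roll":0},{"gripper":-0.3,"delta_pos":[0,5,0],"roll":0},{"gripper":-0.3,"delta_pos":[0,5,0],"roll":0},{"gripper":-0.3,"delta_pos":[0,5,0],"roll":0},{"gripper":-0.3,"delta_pos":[0,5,0],"roll":0},{"gripper":-0.3,"delta_pos":[0,0,0],"roll":0},{"gripper":-0.3,"delta_pos":[0,0,0],"roll":0}], "force": 60}}

```text
time_s: 6.9
eef_pos: [0.5751, 0.1901, 0.0899]
tool_rot: [-1.558, -0.232, 0.234]
ft_force: [-0.3, -0.6, 0.7]
opening: 0.648
```

```bash
python3 - <<'E'
from h import *
np.set_printoptions(precision=4,suppress=True)
s=observe();d=get_image('wrist');P=wcloud(d,s)
print(s['time_s'],s['eef_pos'],s['ft_force'],s['opening'])
T=R.from_rotvec(s['tool_rot']).as_matrix()
L=(P-np.array(s['eef_pos']))@T
cv2.imwrite('pics/w5c.png',cv2.resize(d['image'][180:330,200:440,::-1],None,fx=3.2,fy=3.2,interpolation=cv2.INTER_NEAREST))
# finger tips: points above z>.13 w/ |x|<.06 ; lowest tool-y per side
for sgn in (-1,1):
    m=(np.abs(L[...,2]-.0115)<.004)&(L[...,0]*sgn>.013)&(L[...,0]*sgn<.06)&(L[...,1]<-.004)
    q=L[m]; print(sgn,m.sum(),q[np.argsort(q[:,1])[-5:]] if m.sum() else '')
E
```

```text
6.9 [0.5751 0.1901 0.0899] [-0.2783 -0.575   0.7358] 0.6479027404344904
-1 7858 [[-0.055  -0.0174  0.0098]
 [-0.0589 -0.0173  0.0121]
 [-0.0289 -0.0173  0.0078]
 [-0.026  -0.0172  0.0108]
 [-0.0133 -0.0171  0.0079]]
1 7889 [[ 0.0159 -0.0174  0.008 ]
 [ 0.056  -0.0174  0.0152]
 [ 0.0344 -0.0174  0.0089]
 [ 0.032  -0.0174  0.0114]
 [ 0.0153 -0.0171  0.0114]]
```

View pics/w5c.png

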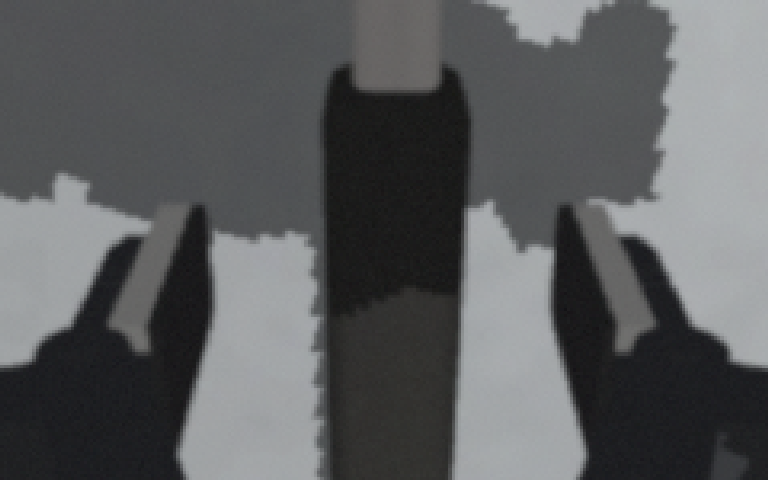

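Request:
{"name": "carry_out", "arguments": {"motion": [{"gripper":-0.3,"delta_pos":[0,4,0],"roll":0},{"gripper":-0.3,"delta_pos":[0,4,0],"roll":0},{"gripper":-0.3,"delta_pos":[0,1,0],"roll":0},{"gripper":0.2,"delta_pos":[0,0,0],"roll":0},{"gripper":1,"delta_pos":[0,0,0],"roll":0},{"gripper":1,"delta_pos":[0,0,0],"roll":0},{"gripper":1,"delta_pos":[0,0,0],"roll":0},{"gripper":1,"delta_pos":[0,0,0],"roll":0},{"gripper":1,"delta_pos":[0,0,0],"roll":0},{"gripper":1,"delta_pos":[0,0,0],"roll":0},{"gripper":1,"delta_pos":[0,0,0],"roll":0}], "force": 60}}

```text
time_s: 7.87
eef_pos: [0.576, 0.1903, 0.0822]
tool_rot: [-1.558, -0.234, 0.233]
ft_force: [0.9, -0.1, 2.3]
opening: 0.243
```

```bash
python3 - <<'E'
from h import *
np.set_printoptions(precision=4,suppress=True)
s=observe();d=get_image('wrist')
print(s['time_s'],s['eef_pos'],s['ft_force'],s['opening'])
cv2.imwrite('pics/w6c.png',cv2.resize(d['image'][180:330,200:440,::-1],None,fx=3.2,fy=3.2,interpolation=cv2.INTER_NEAREST))
P=wcloud(d,s);T=R.from_rotvec(s['tool_rot']).as_matrix()
L=(P-np.array(s['eef_pos']))@T
for v in range(225,262,3): print(v,[L[v,u].round(4).tolist() for u in (288,298,340,350)])
E
```

```text
7.8667 [0.576  0.1903 0.0822] [ 0.8855 -0.1107  2.2714] 0.24276520623407954
225 [[-0.016, -0.0261, 0.0166], [-0.0093, -0.0479, 0.0262], [0.0092, -0.0469, 0.0258], [0.0159, -0.0257, 0.0164]]
228 [[-0.0161, -0.026, 0.0149], [-0.0093, -0.0479, 0.0248], [0.0091, -0.0484, 0.025], [0.016, -0.0255, 0.0146]]
231 [[-0.0162, -0.0257, 0.013], [-0.0093, -0.048, 0.0234], [0.0092, -0.0479, 0.0233], [0.016, -0.0263, 0.0133]]
234 [[-0.0161, -0.027, 0.0119], [-0.0094, -0.0479, 0.0219], [0.0092, -0.0479, 0.0218], [0.016, -0.0266, 0.0117]]
237 [[-0.0162, -0.0273, 0.0103], [-0.0094, -0.0478, 0.0203], [0.0093, -0.0475, 0.0202], [0.0161, -0.0269, 0.0101]]
240 [[-0.0156, -0.0328, 0.0113], [-0.0096, -0.0467, 0.0183], [0.0092, -0.0486, 0.0192], [0.0155, -0.0326, 0.0112]]
243 [[-0.0153, -0.0365, 0.0115], [-0.0095, -0.0478, 0.0173], [0.0094, -0.0467, 0.0167], [0.0153, -0.0351, 0.0108]]
246 [[-0.0151, -0.039, 0.0111], [-0.0096, -0.0465, 0.0151], [0.0094, -0.0473, 0.0155], [0.0148, -0.0403, 0.0118]]
249 [[-0.0148, -0.0416, 0.0109], [-0.0097, -0.0467, 0.0137], [0.0094, -0.0477, 0.0142], [0.0147, -0.0414, 0.0108]]
252 [[-0.0144, -0.0464, 0.0119], [-0.0097, -0.0473, 0.0124], [0.0095, -0.0471, 0.0123], [0.0142, -0.046, 0.0117]]
255 [[-0.0143, -0.048, 0.0112], [-0.0096, -0.0483, 0.0114], [0.0095, -0.0479, 0.0112], [0.014, -0.0484, 0.0114]]
258 [[-0.0139, -0.0513, 0.0115], [-0.0097, -0.0479, 0.0096], [0.0096, -0.0477, 0.0095], [0.0138, -0.0511, 0.0113]]
261 [[-0.0138, -0.0528, 0.0108], [-0.0098, -0.0477, 0.0078], [0.0096, -0.0473, 0.0076], [0.0137, -0.0522, 0.0104]]
```

View pics/w6c.png

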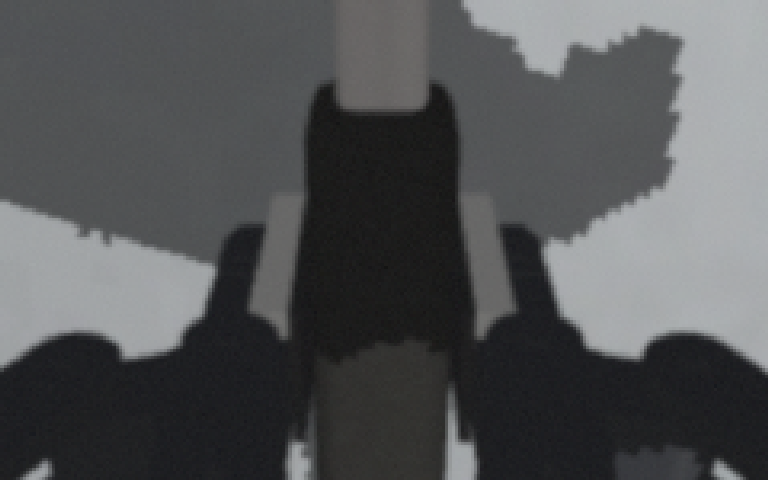

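Gripped: the opening is 0.243, about 20.6 mm, with the pads on both sides of the grip. Next I lift, carry and turn it.

Request:
{"name": "carry_out", "arguments": {"motion": [{"gripper":1,"delta_pos":[0,-5,0],"roll":0},{"gripper":1,"delta_pos":[0,-10,0],"roll":0},{"gripper":1,"delta_pos":[0,-15,0],"roll":0},{"gripper":1,"delta_pos":[0,-15,0],"roll":0},{"gripper":1,"delta_pos":[0,-15,0],"roll":0},{"gripper":1,"delta_pos":[0,-15,0],"roll":0},{"gripper":1,"delta_pos":[0,-15,0],"roll":0},{"gripper":1,"delta_pos":[0,-10,0],"roll":0},{"gripper":1,"delta_pos":[0,0,0],"roll":0},{"gripper":1,"delta_pos":[0,0,0],"roll":0}], "force": 80}}

```text
time_s: 8.75
eef_pos: [0.5759, 0.1903, 0.1823]
tool_rot: [-1.558, -0.234, 0.232]
ft_force: [0.1, 0.2, -3.4]
opening: 0.237
```

```bash
python3 - <<'E'
from h import *
s=observe();d=shot('wrist','w7.png')
print(s['time_s'],s['eef_pos'],s['ft_force'],s['opening'])
E
```

```text
8.75 [0.57585359 0.19026248 0.18227102] [ 0.09505818  0.19918939 -3.35325508] 0.23714113433532752
```

View pics/w7.png

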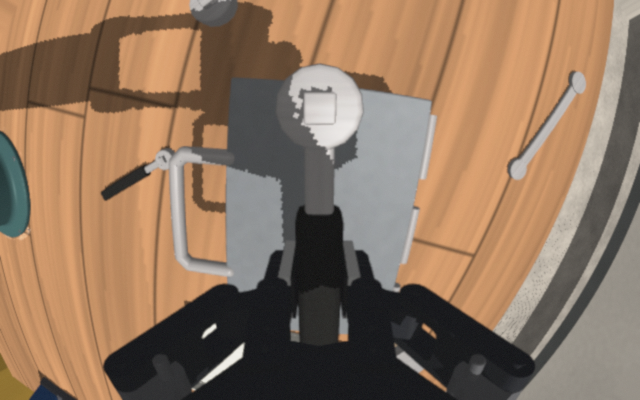

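The ratchet is lifted and level: the wrist reads a 3.4 N load and the head stays at (320,108). Now I carry it to the tray.

Request:
{"name": "carry_out", "arguments": {"motion": [{"gripper":1,"delta_pos":[-4.3,0,-14.5],"roll":0},{"gripper":1,"delta_pos":[-8.7,0,-28.5],"roll":0},{"gripper":1,"delta_pos":[-8.7,0,-28.5],"roll":0},{"gripper":1,"delta_pos":[-8.7,0,-28.5],"roll":0},{"gripper":1,"delta_pos":[-8.7,0,-28.5],"roll":0},{"gripper":1,"delta_pos":[-8.7,0,-28.5],"roll":0},{"gripper":1,"delta_pos":[-8.7,0,-28.5],"roll":0},{"gripper":1,"delta_pos":[-8.7,0,-28.5],"roll":0},{"gripper":1,"delta_pos":[-8.7,0,-28.5],"roll":0},{"gripper":1,"delta_pos":[-8.7,0,-28.5],"roll":0},{"gripper":1,"delta_pos":[-8.7,0,-28.5],"roll":0},{"gripper":1,"delta_pos":[-8.7,0,-28.5],"roll":0},{"gripper":1,"delta_pos":[-4.3,0,-14.5],"roll":0}]}}

```text
time_s: 9.88
eef_pos: [0.5746, -0.1715, 0.1802]
tool_rot: [-1.559, -0.229, 0.234]
ft_force: [-0.9, -0.0, -3.3]
opening: 0.234
```

Request:
{"name": "carry_out", "arguments": {"motion": [{"gripper":1,"delta_pos":[0,0,0],"roll":-3},{"gripper":1,"delta_pos":[0,0,0],"roll":-6},{"gripper":1,"delta_pos":[0,0,0],"roll":-6},{"gripper":1,"delta_pos":[0,0,0],"roll":-6},{"gripper":1,"delta_pos":[0,0,0],"roll":-6},{"gripper":1,"delta_pos":[0,0,0],"roll":-6},{"gripper":1,"delta_pos":[0,0,0],"roll":-6},{"gripper":1,"delta_pos":[0,0,0],"roll":-6},{"gripper":1,"delta_pos":[0,0,0],"roll":-6},{"gripper":1,"delta_pos":[0,0,0],"roll":-6},{"gripper":1,"delta_pos":[0,0,0],"roll":-3},{"gripper":1,"delta_pos":[0,0,0],"roll":0},{"gripper":1,"delta_pos":[0,0,0],"roll":0}]}}

```text
time_s: 10.97
eef_pos: [0.5754, -0.1676, 0.1807]
tool_rot: [-1.307, -1.038, 1.04]
ft_force: [-0.3, -1.4, -3.4]
opening: 0.236
```

```bash
python3 - <<'E'
from h import *
np.set_printoptions(precision=4,suppress=True)
s=observe();d=shot('wrist','w8.png');P=wcloud(d,s)
print(s['time_s'],s['eef_pos'],R.from_rotvec(s['tool_rot']).as_matrix()[:,0],s['ft_force'],s['opening'])
t=(P[...,2]<.05)&(P[...,2]>.015)&(np.abs(P[...,0]-.577)<.16)&(np.abs(P[...,1]+.168)<.13)
print(cv2.minAreaRect((P[t][:,:2]*1000).astype(np.float32)))
E
```

```text
10.9667 [ 0.5754 -0.1676  0.1807] [0.2263 0.9741 0.0002] [-0.3314 -1.3821 -3.3591] 0.23648248285155346
((575.060546875, -166.90313720703125), (260.706787109375, 201.4838104248047), 0.43101418018341064)
```

View pics/w8.png

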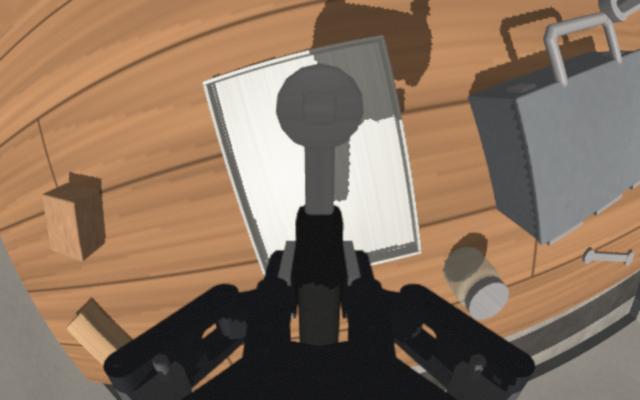

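The ratchet is over the tray's middle, with the tray rim spanning (205,80) to (420,250). I lower it fast, then slowly.

Request:
{"name": "carry_out", "arguments": {"motion": [{"gripper":1,"delta_pos":[0,8,0],"roll":0},{"gripper":1,"delta_pos":[0,16,0],"roll":0},{"gripper":1,"delta_pos":[0,16,0],"roll":0},{"gripper":1,"delta_pos":[0,16,0],"roll":0},{"gripper":1,"delta_pos":[0,16,0],"roll":0},{"gripper":1,"delta_pos":[0,16,0],"roll":0},{"gripper":1,"delta_pos":[0,16,0],"roll":0},{"gripper":1,"delta_pos":[0,16,0],"roll":0},{"gripper":1,"delta_pos":[0,16,0],"roll":0},{"gripper":1,"delta_pos":[0,16,0],"roll":0},{"gripper":1,"delta_pos":[0,16,0],"roll":0},{"gripper":1,"delta_pos":[0,12,0],"roll":0},{"gripper":1,"delta_pos":[0,6,0],"roll":0},{"gripper":1,"delta_pos":[0,4,0],"roll":0},{"gripper":1,"delta_pos":[0,2,0],"roll":0},{"gripper":1,"delta_pos":[0,0,0],"roll":0},{"gripper":1,"delta_pos":[0,0,0],"roll":0}]}}

```text
time_s: 12.43
eef_pos: [0.577, -0.1681, -0.0094]
tool_rot: [-1.309, -1.042, 1.04]
ft_force: [0.7, 0.4, -2.5]
opening: 0.234
```

Request:
{"name": "carry_out", "arguments": {"motion": [{"gripper":1,"delta_pos":[0,1.5,0],"roll":0},{"gripper":1,"delta_pos":[0,1.5,0],"roll":0},{"gripper":1,"delta_pos":[0,0,0],"roll":0},{"gripper":1,"delta_pos":[0,0,0],"roll":0}]}}

```text
time_s: 12.77
eef_pos: [0.5763, -0.1678, -0.013]
tool_rot: [-1.308, -1.041, 1.041]
ft_force: [0.4, -0.7, -3.5]
opening: 0.238
```

Request:
{"name": "carry_out", "arguments": {"motion": [{"gripper":1,"delta_pos":[0,2,0],"roll":0},{"gripper":1,"delta_pos":[0,2,0],"roll":0},{"gripper":1,"delta_pos":[0,1,0],"roll":0},{"gripper":1,"delta_pos":[0,0,0],"roll":0},{"gripper":1,"delta_pos":[0,0,0],"roll":0}]}}

```text
time_s: 13.18
eef_pos: [0.576, -0.1678, -0.0185]
tool_rot: [-1.307, -1.04, 1.041]
ft_force: [0.3, 0.7, -3.2]
opening: 0.24
```

Request:
{"name": "carry_out", "arguments": {"motion": [{"gripper":1,"delta_pos":[0,1,0],"roll":0},{"gripper":1,"delta_pos":[0,1,0],"roll":0},{"gripper":1,"delta_pos":[0,0,0],"roll":0},{"gripper":1,"delta_pos":[0,0,0],"roll":0}]}}

```text
time_s: 13.52
eef_pos: [0.5761, -0.1678, -0.0203]
tool_rot: [-1.308, -1.041, 1.041]
ft_force: [-0.0, 0.1, -2.9]
opening: 0.231
```

Request:
{"name": "carry_out", "arguments": {"motion": [{"gripper":1,"delta_pos":[0,1,0],"roll":0},{"gripper":1,"delta_pos":[0,0.5,0],"roll":0},{"gripper":1,"delta_pos":[0,0,0],"roll":0},{"gripper":1,"delta_pos":[0,0,0],"roll":0}]}}

```text
time_s: 13.85
eef_pos: [0.5763, -0.1678, -0.0217]
tool_rot: [-1.308, -1.041, 1.041]
ft_force: [0.8, -0.6, -1.7]
opening: 0.242
```

Request:
{"name": "carry_out", "arguments": {"motion": [{"gripper":1,"delta_pos":[0,0.7,0],"roll":0},{"gripper":1,"delta_pos":[0,0,0],"roll":0},{"gripper":1,"delta_pos":[0,0,0],"roll":0}]}}

```text
time_s: 14.1
eef_pos: [0.5762, -0.1678, -0.0217]
tool_rot: [-1.308, -1.041, 1.041]
ft_force: [-2.7, 0.3, 4.7]
opening: 0.24
```

It is in contact with the tray floor (+4.7 N). I release in stages and retreat.

Request:
{"name": "carry_out", "arguments": {"motion": [{"gripper":0.45,"delta_pos":[0,0,0],"roll":0},{"gripper":0.35,"delta_pos":[0,0,0],"roll":0},{"gripper":0.2,"delta_pos":[0,0,0],"roll":0},{"gripper":0,"delta_pos":[0,0,0],"roll":0},{"gripper":-0.2,"delta_pos":[0,0,0],"roll":0},{"gripper":-0.2,"delta_pos":[0,0,0],"roll":0},{"gripper":-0.2,"delta_pos":[0,-8,0],"roll":0},{"gripper":-0.2,"delta_pos":[0,-16,0],"roll":0},{"gripper":-0.2,"delta_pos":[0,-20,0],"roll":0},{"gripper":-0.2,"delta_pos":[0,-25,0],"roll":0},{"gripper":-0.2,"delta_pos":[0,-25,0],"roll":0},{"gripper":-0.2,"delta_pos":[0,-25,0],"roll":0},{"gripper":-0.2,"delta_pos":[0,-25,0],"roll":0},{"gripper":-0.2,"delta_pos":[0,-25,0],"roll":0},{"gripper":-0.2,"delta_pos":[0,-25,0],"roll":0},{"gripper":-0.2,"delta_pos":[0,-12,0],"roll":0},{"gripper":-0.2,"delta_pos":[0,0,0],"roll":0}]}}

```text
time_s: 15.52
eef_pos: [0.5788, -0.1687, 0.1883]
tool_rot: [-1.315, -1.045, 1.038]
ft_force: [0.6, 0.2, 0.9]
opening: 0.598
```

```bash
python3 - <<'E'
from h import *
np.set_printoptions(precision=4,suppress=True)
s=observe();d=shot('wrist','w9.png')
print(s['time_s'],s['eef_pos'],R.from_rotvec(s['tool_rot']).as_matrix()[:,0],s['ft_force'],s['opening'],s['joint_pos'])
E
```

```text
15.5167 [ 0.5788 -0.1687  0.1883] [ 0.2246  0.9744 -0.0008] [0.5857 0.1914 0.8528] 0.597794966082678 [-0.3248  0.1328  1.7869  0.      1.2141 -1.6691]
```

View pics/w9.png

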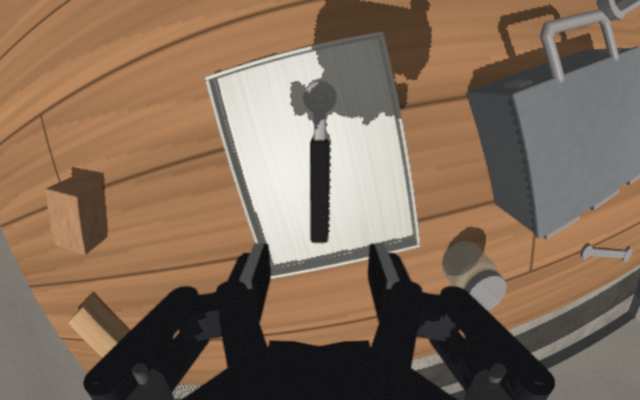

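The ratchet lies flat in the tray, with its head at (320,98), its tail at (320,240) and the whole of it inside the rim. Next is the bail handle.

Request:
{"name": "carry_out", "arguments": {"motion": [{"gripper":0.1,"delta_pos":[0,0,0],"roll":6.5},{"gripper":0.1,"delta_pos":[0,0,0],"roll":6.5},{"gripper":0.1,"delta_pos":[0,0,0],"roll":6.5},{"gripper":0.1,"delta_pos":[0,0,0],"roll":6.5},{"gripper":0.1,"delta_pos":[0,0,0],"roll":6.5},{"gripper":0.1,"delta_pos":[0,0,0],"roll":6.5},{"gripper":0.1,"delta_pos":[0,0,0],"roll":6.5},{"gripper":0.1,"delta_pos":[0,0,0],"roll":6.5},{"gripper":0.1,"delta_pos":[0,0,0],"roll":6.5},{"gripper":0.1,"delta_pos":[0,0,0],"roll":6.5},{"gripper":0.1,"delta_pos":[0,0,0],"roll":0}]}}

```text
time_s: 16.48
eef_pos: [0.5746, -0.1673, 0.1806]
tool_rot: [-1.563, -0.159, 0.166]
ft_force: [-0.1, -0.2, 0.1]
opening: 0.451
```

Request:
{"name": "carry_out", "arguments": {"motion": [{"gripper":0.1,"delta_pos":[-5.2,0,29],"roll":0},{"gripper":0.1,"delta_pos":[-5.2,0,29],"roll":0},{"gripper":0.1,"delta_pos":[-5.2,0,29],"roll":0},{"gripper":0.1,"delta_pos":[-5.2,0,29],"roll":0},{"gripper":0.1,"delta_pos":[-5.2,0,29],"roll":0},{"gripper":0.1,"delta_pos":[-5.2,0,29],"roll":0},{"gripper":0.1,"delta_pos":[-5.2,0,29],"roll":0},{"gripper":0.1,"delta_pos":[-5.2,0,29],"roll":0},{"gripper":0.1,"delta_pos":[-5.2,0,29],"roll":0},{"gripper":0.1,"delta_pos":[-5.2,0,29],"roll":0},{"gripper":0.1,"delta_pos":[-5.2,0,29],"roll":0},{"gripper":0.1,"delta_pos":[0,0,0],"roll":0},{"gripper":0.1,"delta_pos":[0,0,0],"roll":0}]}}

```text
time_s: 17.57
eef_pos: [0.4523, 0.1331, 0.1821]
tool_rot: [-1.565, -0.167, 0.171]
ft_force: [-0.3, 0.1, 1.0]
opening: 0.449
```

```bash
cat > m.py <<'E'
from h import *
import sys
np.set_printoptions(precision=4,suppress=True)
s=observe();d=shot('wrist',sys.argv[1]);P=wcloud(d,s)
T=R.from_rotvec(s['tool_rot']).as_matrix();L=(P-np.array(s['eef_pos']))@T
np.savez('last.npz',L=L,P=P,im=d['image'])
print(s['time_s'],s['eef_pos'],T[:,0],s['ft_force'],s['opening'],s['joint_pos'])
E
python3 m.py w10.png
```

```text
17.5667 [0.4523 0.1331 0.1821] [ 0.9768  0.214  -0.0024] [-0.2515  0.0802  0.9781] 0.44927181607780714 [ 0.2336 -0.1116  2.0454 -0.0002  1.2103  0.018 ]
```

View pics/w10.png

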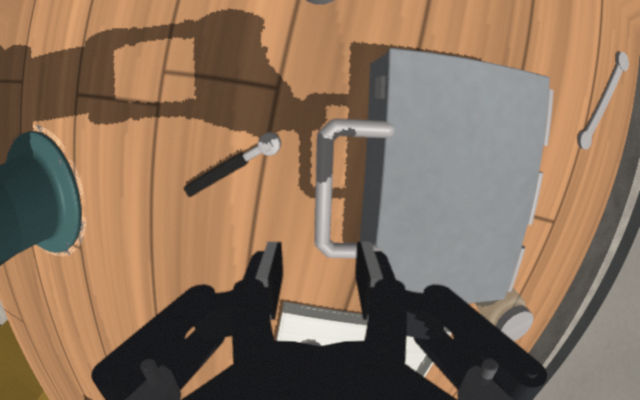

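```bash
python3 - <<'E'
import numpy as np
np.set_printoptions(precision=4,suppress=True)
f=np.load('last.npz');L=f['L'];P=f['P']
for v in range(120,256,8):
    sl=np.arange(305,350);q=P[v,sl];m=(q[:,2]>.095)&(q[:,2]<.125)
    if m.sum(): print(v,m.sum(),sl[m].min(),sl[m].max(),L[v,sl][m].mean(0),P[v,sl][m].mean(0))
E
```

```text
120 19 331 349 [0.0166 0.0745 0.0623] [0.4551 0.1975 0.1075]
128 28 322 349 [0.0129 0.0711 0.0562] [0.4527 0.1907 0.111 ]
136 24 317 349 [0.0081 0.0719 0.0497] [0.4494 0.1833 0.1101]
144 17 317 333 [0.0047 0.0716 0.0433] [0.4475 0.1764 0.1105]
152 16 317 333 [0.0045 0.072  0.0368] [0.4487 0.1699 0.1101]
160 18 316 333 [0.0044 0.072  0.0302] [0.45   0.1635 0.1101]
168 17 316 332 [0.004  0.0721 0.0236] [0.451 0.157 0.11 ]
176 17 316 332 [0.004  0.0722 0.0169] [0.4525 0.1504 0.1099]
184 17 316 332 [0.0041 0.072  0.0101] [0.454  0.1439 0.1101]
192 15 316 330 [0.0033 0.0718 0.0033] [0.4547 0.137  0.1103]
200 15 316 330 [ 0.0033  0.0715 -0.0035] [0.4562 0.1303 0.1106]
208 15 316 330 [ 0.0033  0.0718 -0.0108] [0.4577 0.1233 0.1103]
216 17 314 330 [ 0.0025  0.0724 -0.0183] [0.4585 0.1158 0.1097]
224 16 314 329 [ 0.0021  0.0719 -0.0255] [0.4597 0.1087 0.1102]
232 16 314 329 [ 0.0021  0.0719 -0.0331] [0.4613 0.1013 0.1102]
240 17 314 330 [ 0.0026  0.072  -0.0409] [0.4635 0.0937 0.1101]
248 33 317 349 [ 0.0124  0.072  -0.0489] [0.4748 0.088  0.1101]
```

Request:
{"name": "carry_out", "arguments": {"motion": [{"gripper":0.1,"delta_pos":[4,10,3],"roll":1},{"gripper":0.1,"delta_pos":[0,16,0],"roll":0},{"gripper":0.1,"delta_pos":[0,16,0],"roll":0},{"gripper":0.1,"delta_pos":[0,16,0],"roll":0},{"gripper":0.1,"delta_pos":[0,16,0],"roll":0},{"gripper":0.1,"delta_pos":[0,10,0],"roll":0},{"gripper":0.1,"delta_pos":[0,0,0],"roll":0},{"gripper":0.1,"delta_pos":[0,0,0],"roll":0}]}}

```text
time_s: 18.28
eef_pos: [0.4567, 0.1353, 0.0986]
tool_rot: [-1.566, -0.148, 0.152]
ft_force: [0.1, -0.1, 0.2]
opening: 0.45
```

```bash
python3 m.py w11.png
```

```text
18.2833 [0.4567 0.1353 0.0986] [ 0.9818  0.19   -0.0021] [ 0.1348 -0.1129  0.2314] 0.450106660428201 [ 0.2357 -0.0204  2.1242 -0.0001  1.0399  0.0446]
```

View pics/w11.png

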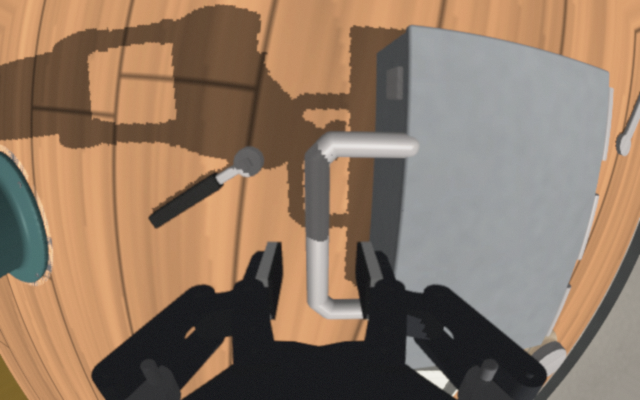

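```bash
python3 - <<'E'
import numpy as np
np.set_printoptions(precision=4,suppress=True)
f=np.load('last.npz');L=f['L']
for v in (244,250,260,275,290):print(v,[(u,L[v,u].round(3).tolist()) for u in (262,274,360,370,378,386,400)])
for v in (170,190,210,230): 
    q=L[v,300:340];m=(L[v,300:340,1]<.01)&(L[v,300:340,1]>-.02);print(v,q[m].mean(0))
E
```

```text
244 [(262, [-0.056, 0.098, -0.059]), (274, [-0.022, -0.038, 0.012]), (360, [0.02, -0.037, 0.011]), (370, [0.025, -0.037, 0.011]), (378, [0.049, 0.054, -0.036]), (386, [0.049, 0.027, -0.022]), (400, [0.048, -0.01, -0.003])]
250 [(262, [-0.057, 0.099, -0.066]), (274, [-0.022, -0.043, 0.011]), (360, [0.019, -0.044, 0.012]), (370, [0.024, -0.043, 0.011]), (378, [0.049, 0.052, -0.041]), (386, [0.049, 0.025, -0.026]), (400, [0.049, -0.01, -0.007])]
260 [(262, [-0.025, -0.053, 0.011]), (274, [-0.02, -0.053, 0.012]), (360, [0.019, -0.047, 0.008]), (370, [0.023, -0.053, 0.011]), (378, [0.028, -0.047, 0.007]), (386, [0.032, -0.046, 0.007]), (400, [0.05, -0.01, -0.014])]
275 [(262, [-0.023, -0.066, 0.011]), (274, [-0.02, -0.059, 0.007]), (360, [0.019, -0.05, 0.001]), (370, [0.021, -0.065, 0.011]), (378, [0.024, -0.065, 0.011]), (386, [0.029, -0.059, 0.007]), (400, [0.051, -0.011, -0.025])]
290 [(262, [-0.021, -0.078, 0.012]), (274, [-0.019, -0.064, 0.003]), (360, [0.019, -0.055, -0.004]), (370, [0.021, -0.069, 0.006]), (378, [0.022, -0.077, 0.012]), (386, [0.025, -0.078, 0.013]), (400, [0.03, -0.078, 0.012])]
170 [-0.0011 -0.0117  0.0421]
190 [-0.0012 -0.0117  0.031 ]
210 [-0.0015 -0.0117  0.0194]
230 [-0.0012 -0.0119  0.0073]
```

Request:
{"name": "carry_out", "arguments": {"motion": [{"gripper":0.1,"delta_pos":[-1,12,0],"roll":0},{"gripper":0.1,"delta_pos":[0,12,0],"roll":0},{"gripper":0.1,"delta_pos":[0,10,0],"roll":0},{"gripper":0.1,"delta_pos":[0,6,0],"roll":0},{"gripper":0.1,"delta_pos":[0,0,0],"roll":0},{"gripper":0.1,"delta_pos":[0,0,0],"roll":0}], "force": 40}}

```text
time_s: 18.83
eef_pos: [0.4562, 0.1359, 0.0597]
tool_rot: [-1.566, -0.151, 0.151]
ft_force: [0.1, 0.4, 0.6]
opening: 0.453
```

Request:
{"name": "carry_out", "arguments": {"motion": [{"gripper":1,"delta_pos":[0,0,0],"roll":0},{"gripper":1,"delta_pos":[0,0,0],"roll":0},{"gripper":1,"delta_pos":[0,0,0],"roll":0},{"gripper":1,"delta_pos":[0,0,0],"roll":0},{"gripper":1,"delta_pos":[0,0,0],"roll":0},{"gripper":1,"delta_pos":[0,0,0],"roll":0}], "force": 40}}

```text
time_s: 19.33
eef_pos: [0.4555, 0.1358, 0.0604]
tool_rot: [-1.566, -0.15, 0.152]
ft_force: [-4.3, 0.2, 5.9]
opening: 0.144
```

```bash
python3 m.py w12.png
```

```text
19.3333 [0.4555 0.1358 0.0604] [ 0.9816  0.1912 -0.0014] [-4.2834  0.1672  5.9037] 0.14442493079041013 [0.2373 0.0253 2.1588 0.0001 0.9589 0.0449]
```

View pics/w12.png

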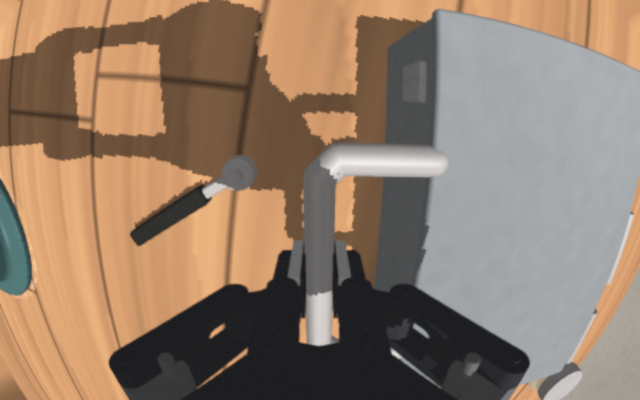

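```bash
python3 - <<'E'
import numpy as np
t=np.radians(np.arange(0,91,3))
x=210*(1-np.cos(t));y=-210*np.sin(t)
for i in range(30): print(3*i+3,np.round(np.diff(x)[i],1),np.round(np.diff(y)[i],1))
E
```

```text
3 0.3 -11.0
6 0.9 -11.0
9 1.4 -10.9
12 2.0 -10.8
15 2.6 -10.7
18 3.1 -10.5
21 3.7 -10.4
24 4.2 -10.2
27 4.7 -9.9
30 5.2 -9.7
33 5.7 -9.4
36 6.2 -9.1
39 6.7 -8.7
42 7.1 -8.4
45 7.6 -8.0
48 8.0 -7.6
51 8.4 -7.1
54 8.7 -6.7
57 9.1 -6.2
60 9.4 -5.7
63 9.7 -5.2
66 9.9 -4.7
69 10.2 -4.2
72 10.4 -3.7
75 10.5 -3.1
78 10.7 -2.6
81 10.8 -2.0
84 10.9 -1.4
87 11.0 -0.9
90 11.0 -0.3
```

The bar is gripped between the pads at about column 320 (opening 0.144, near 12–14 mm). I swing along the arc to 21° first and check.

Request:
{"name": "carry_out", "arguments": {"motion": [{"gripper":1,"delta_pos":[0.1,-5.5,0],"roll":0},{"gripper":1,"delta_pos":[0.2,-5.5,0],"roll":0},{"gripper":1,"delta_pos":[0.9,-11,0],"roll":0},{"gripper":1,"delta_pos":[1.4,-10.9,0],"roll":0},{"gripper":1,"delta_pos":[2.0,-10.8,0],"roll":0},{"gripper":1,"delta_pos":[2.6,-10.7,0],"roll":0},{"gripper":1,"delta_pos":[3.1,-10.5,0],"roll":0},{"gripper":1,"delta_pos":[3.7,-10.4,0],"roll":0},{"gripper":1,"delta_pos":[0,0,0],"roll":0},{"gripper":1,"delta_pos":[0,0,0],"roll":0}]}}

```text
time_s: 20.22
eef_pos: [0.4684, 0.1383, 0.1362]
tool_rot: [-1.566, -0.148, 0.154]
ft_force: [-7.5, -1.5, 1.1]
opening: 0.147
```

```bash
python3 m.py w13.png
```

```text
20.2167 [0.4684 0.1383 0.1362] [ 0.9815  0.1912 -0.0033] [-7.4935 -1.4991  1.1076] 0.14665232863509808 [ 0.2359 -0.0361  2.0638  0.0001  1.1172  0.0435]
```

View pics/w13.png

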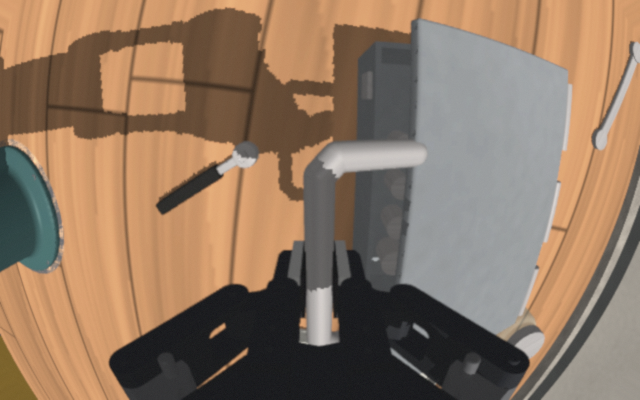

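The lid is rising with the bar still gripped, and the case interior now shows at (385,180). Forces are small, so I continue to 66°.

Request:
{"name": "carry_out", "arguments": {"motion": [{"gripper":1,"delta_pos":[3.9,-10.2,0],"roll":0},{"gripper":1,"delta_pos":[4.5,-9.9,0],"roll":0},{"gripper":1,"delta_pos":[5.2,-9.7,0],"roll":0},{"gripper":1,"delta_pos":[5.7,-9.4,0],"roll":0},{"gripper":1,"delta_pos":[6.2,-9.1,0],"roll":0},{"gripper":1,"delta_pos":[6.7,-8.7,0],"roll":0},{"gripper":1,"delta_pos":[7.1,-8.4,0],"roll":0},{"gripper":1,"delta_pos":[7.6,-8.0,0],"roll":0},{"gripper":1,"delta_pos":[0,0,0],"roll":0}]}}

```text
time_s: 21.02
eef_pos: [0.5156, 0.1474, 0.2137]
tool_rot: [-1.566, -0.15, 0.152]
ft_force: [-15.1, -3.4, 11.9]
opening: 0.145
```

Request:
{"name": "carry_out", "arguments": {"motion": [{"gripper":1,"delta_pos":[8.0,-7.6,0],"roll":0},{"gripper":1,"delta_pos":[8.4,-7.1,0],"roll":0},{"gripper":1,"delta_pos":[8.7,-6.7,0],"roll":0},{"gripper":1,"delta_pos":[9.1,-6.2,0],"roll":0},{"gripper":1,"delta_pos":[9.4,-5.7,0],"roll":0},{"gripper":1,"delta_pos":[9.7,-5.2,0],"roll":0},{"gripper":1,"delta_pos":[9.9,-4.7,0],"roll":0},{"gripper":1,"delta_pos":[0,0,0],"roll":0},{"gripper":1,"delta_pos":[0,0,0],"roll":0}]}}

```text
time_s: 21.77
eef_pos: [0.5812, 0.1601, 0.2571]
tool_rot: [-1.565, -0.157, 0.145]
ft_force: [-3.9, -0.7, 8.2]
opening: 0.141
```

```bash
python3 m.py w14.png; python3 - <<'E'
from h import *
d=shot('scene','s2.png');np.savez('s2.npz',P=cloud(d),im=d['image'])
cv2.imwrite('pics/s2c.png',cv2.resize(d['image'][80:270,270:470,::-1],None,fx=3.5,fy=3,interpolation=cv2.INTER_CUBIC))
E
```

```text
21.7667 [0.5812 0.1601 0.2571] [0.9815 0.1911 0.0081] [-3.9106 -0.7032  8.1671] 0.14129917216036178 [ 0.2277  0.0935  1.7033 -0.0004  1.3367  0.0355]
```

View pics/w14.png

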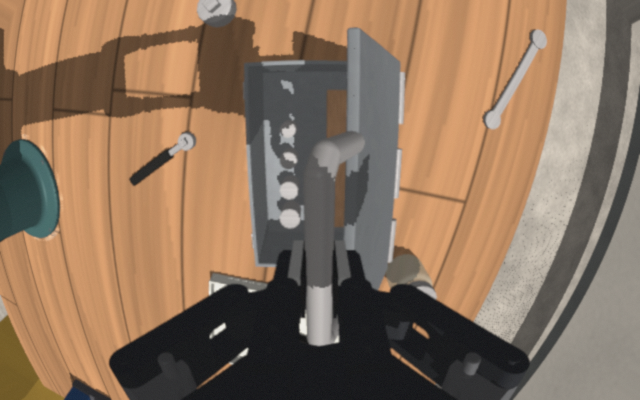

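View pics/s2c.png

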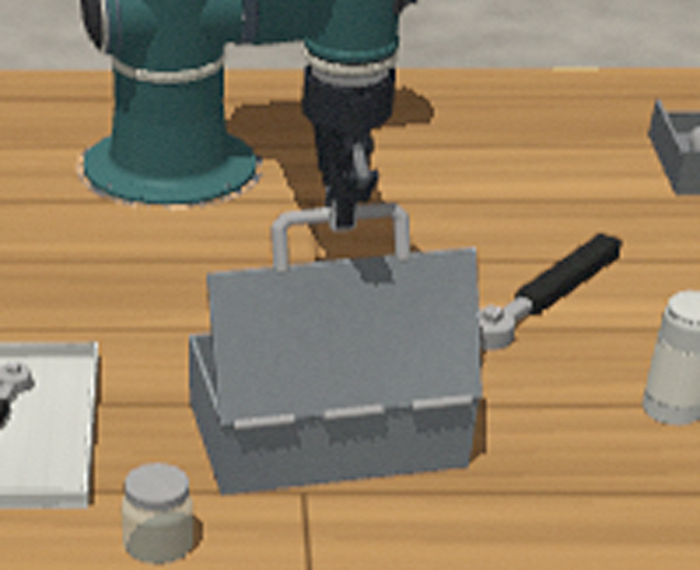

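```bash
cat > lid.py <<'E'
from h import *
np.set_printoptions(precision=4,suppress=True)
def fit(P,im=None,off=.0):
    a=np.radians(11.4);ex=np.array([np.cos(a),np.sin(a),0]);ey=np.array([-ex[1],ex[0],0])
    hin=.6845*ex[:2]+.0365*ey[:2]
    U=P@ex-.6845;V=P@ey-.0365;Z=P[...,2]-.104
    m=(np.abs(V)<.115)&(Z>.03)&(Z<.155)&(U<.06)&(U>-.13)
    q=np.stack([U[m],V[m],Z[m]],-1)
    rng=np.random.default_rng(0);best=0
    for _ in range(400):
        t=q[rng.integers(0,len(q),3)];n=np.cross(t[1]-t[0],t[2]-t[0]);
        if np.linalg.norm(n)<1e-5: continue
        n/=np.linalg.norm(n)
        if abs(n[1])>.15: continue
        inl=np.abs((q-t[0])@n)<.003
        if inl.sum()>best: best=inl.sum();bi=inl
    r=q[bi];c=r.mean(0);n=np.linalg.svd(r-c,full_matrices=False)[2][2]
    if n[0]<0:n=-n
    # plane n.(x-c)=0 ; lid angle: direction in (U,Z) along plane pointing up
    ang=np.degrees(np.arctan2(n[0],-(-n[2]))) 
    d=n@(-c)   # signed distance of hinge axis estimate from plane (+ = hinge on +n side)
    return len(q),best,n,np.degrees(np.arctan2(n[0],n[2])),d,(c[0]-n[2]/n[0]*(0-c[2]))
if __name__=='__main__':
    import sys
    s=observe()
    for nm in ('scene','wrist','top'):
        d=get_image(nm);s=observe()
        P=wcloud(d,s) if nm=='wrist' else cloud(d)
        try: print(nm,fit(P))
        except Exception as e: print(nm,e)
E
python3 lid.py
```

```text
scene (2950, np.int64(1844), array([ 0.9176, -0.0069,  0.3975]), np.float64(66.57527600346465), np.float64(-0.003673677769932621), np.float64(0.003992611978392478))
wrist (9557, np.int64(8980), array([ 0.9134, -0.008 ,  0.407 ]), np.float64(65.98137495211634), np.float64(-0.004135506360817475), np.float64(0.0048587834091558535))
top (380, np.int64(344), array([ 0.9119, -0.006 ,  0.4104]), np.float64(65.76893403319589), np.float64(-0.005649898623756608), np.float64(0.006108402410907841))
```

Request:
{"name": "carry_out", "arguments": {"motion": [{"gripper":1,"delta_pos":[5,-2.1,0],"roll":0},{"gripper":1,"delta_pos":[5.2,-2.1,0],"roll":0},{"gripper":1,"delta_pos":[5.2,-1.9,0],"roll":0},{"gripper":1,"delta_pos":[5.2,-1.8,0],"roll":0},{"gripper":1,"delta_pos":[5.2,-1.6,0],"roll":0},{"gripper":1,"delta_pos":[5.3,-1.5,0],"roll":0},{"gripper":1,"delta_pos":[5.3,-1.3,0],"roll":0},{"gripper":1,"delta_pos":[5.4,-1.3,0],"roll":0},{"gripper":1,"delta_pos":[5.4,-1,0],"roll":0},{"gripper":1,"delta_pos":[5.4,-1,0],"roll":0},{"gripper":1,"delta_pos":[5.4,-0.7,0],"roll":0},{"gripper":1,"delta_pos":[5.4,-0.7,0],"roll":0},{"gripper":1,"delta_pos":[0,0,0],"roll":0},{"gripper":1,"delta_pos":[0,0,0],"roll":0},{"gripper":1,"delta_pos":[0,0,0],"roll":0}]}}

```text
time_s: 23.27
eef_pos: [0.642, 0.1718, 0.2713]
tool_rot: [-1.565, -0.154, 0.147]
ft_force: [-1.9, -1.1, 6.5]
opening: 0.144
```

```bash
python3 m.py w15.png; python3 lid.py; python3 - <<'E'
from h import *
np.set_printoptions(precision=4,suppress=True)
for nm in ('scene','top','wrist'):
    s=observe();d=get_image(nm);P=wcloud(d,s) if nm=='wrist' else cloud(d)
    m=(np.abs(P[...,2])<.02)&(P[...,0]>.25)&(P[...,0]<.9)&(P[...,1]>-.6)&(P[...,1]<.45)
    m&=~((P[...,0]>.42)&(P[...,0]<.74)&(P[...,1]<-.04)&(P[...,1]>-.3))
    q=P[m]
    for _ in range(3):
        k=np.linalg.lstsq(np.c_[q[:,:2],np.ones(len(q))],q[:,2],rcond=None)[0];r=q[:,2]-np.c_[q[:,:2],np.ones(len(q))]@k;q=q[np.abs(r)<.004]
    print(nm,'bench slope deg x,y',np.degrees(k[:2]),'z at(.6,.15)',k@[.6,.15,1])
E
```

```text
23.2667 [0.642  0.1718 0.2713] [0.9816 0.191  0.0045] [-1.9456 -1.1459  6.4588] 0.14424130473971597 [ 0.2243  0.2089  1.5463 -0.0004  1.382   0.0321]
scene (2495, np.int64(1778), array([ 0.9952, -0.0057,  0.0981]), np.float64(84.36955923662302), np.float64(-0.0032332753199620515), np.float64(0.003249347722497492))
wrist (737, np.int64(737), array([ 0.9952, -0.0088,  0.0971]), np.float64(84.42604267795555), np.float64(-0.002715962379369982), np.float64(0.0031610058763443935))
top (508, np.int64(508), array([ 0.9951, -0.0071,  0.0986]), np.float64(84.34405510734167), np.float64(0.003827931684420674), np.float64(-0.0039004279060928897))
scene bench slope deg x,y [-0.0376 -0.0013] z at(.6,.15) -0.00036735811116615997
top bench slope deg x,y [0.0415 0.0041] z at(.6,.15) 0.0010402903388765736
wrist bench slope deg x,y [-0.0095  0.0269] z at(.6,.15) 0.0008932088291471448
```

View pics/w15.png

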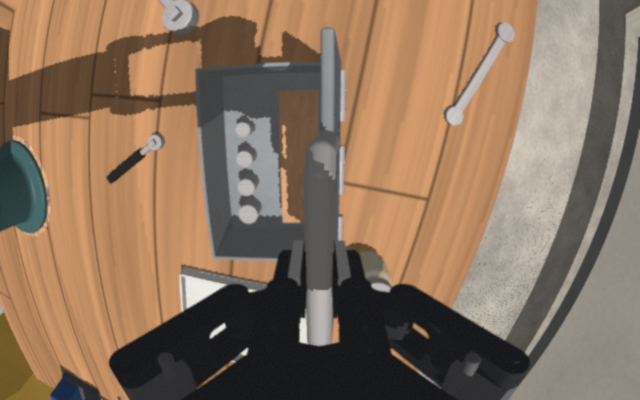

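All three cameras give 84.4°, and the bench-plane tilt errors are below 0.05°. That leaves 5.6°, or about 20.6 mm.

Request:
{"name": "carry_out", "arguments": {"motion": [{"gripper":1,"delta_pos":[3,-0.3,0],"roll":0},{"gripper":1,"delta_pos":[3.5,-0.3,0],"roll":0},{"gripper":1,"delta_pos":[3.5,-0.3,0],"roll":0},{"gripper":1,"delta_pos":[3.5,-0.2,0],"roll":0},{"gripper":1,"delta_pos":[3,-0.1,0],"roll":0},{"gripper":1,"delta_pos":[2.2,0,0],"roll":0},{"gripper":1,"delta_pos":[1.4,0,0],"roll":0},{"gripper":1,"delta_pos":[0.5,0,0],"roll":0},{"gripper":1,"delta_pos":[0,0,0],"roll":0},{"gripper":1,"delta_pos":[0,0,0],"roll":0},{"gripper":1,"delta_pos":[0,0,0],"roll":0},{"gripper":1,"delta_pos":[0,0,0],"roll":0}]}}

```text
time_s: 24.62
eef_pos: [0.6618, 0.1756, 0.2717]
tool_rot: [-1.566, -0.153, 0.148]
ft_force: [-1.8, -0.2, 7.0]
opening: 0.145
```

```bash
python3 m.py w16.png; python3 lid.py;
```

```text
24.6167 [0.6618 0.1756 0.2717] [0.9816 0.191  0.0033] [-1.789  -0.2332  7.0486] 0.14520519889530353 [ 0.2233  0.2482  1.4981 -0.0005  1.392   0.0312]
scene (2336, np.int64(1796), array([ 1.    , -0.0093, -0.0036]), np.float64(90.2056101951118), np.float64(-0.0027056257150669056), np.float64(0.002690904459840655))
wrist high <= 0
top (449, np.int64(449), array([ 1.    , -0.0082,  0.0022]), np.float64(89.87645541266669), np.float64(0.003793947764351178), np.float64(-0.00427610157972282))
```

Request:
{"name": "carry_out", "arguments": {"motion": [{"gripper":1,"delta_pos":[0,-0.3,0],"roll":0},{"gripper":1,"delta_pos":[0,0,0],"roll":0},{"gripper":1,"delta_pos":[0,0,0],"roll":0},{"gripper":1,"delta_pos":[0,0,0],"roll":0},{"gripper":1,"delta_pos":[0,0,0],"roll":0},{"gripper":1,"delta_pos":[0,0,0],"roll":0},{"gripper":1,"delta_pos":[0,0,0],"roll":0},{"gripper":1,"delta_pos":[0,0,0],"roll":0}], "force": 60}}

```text
time_s: 25.48
eef_pos: [0.6616, 0.1756, 0.2718]
tool_rot: [-1.566, -0.153, 0.149]
ft_force: [-1.5, -1.8, 5.5]
opening: 0.135
```

```bash
python3 m.py w17.png; python3 lid.py; python3 - <<'E'
from h import *
d=shot('scene','s3.png');shot('top','t3.png');print(np.abs(observe()['joint_velocities']).max())
E
```

```text
25.4833 [0.6616 0.1756 0.2718] [0.9816 0.191  0.0029] [-1.4877 -1.7768  5.5498] 0.13545042142758887 [ 0.2233  0.2481  1.498  -0.0005  1.3926  0.0312]
scene (2342, np.int64(1739), array([ 1.    , -0.0048,  0.0058]), np.float64(89.66931085089385), np.float64(-0.003693932051128172), np.float64(0.003683382353951636))
wrist high <= 0
top (442, np.int64(442), array([ 1.    , -0.0071,  0.0008]), np.float64(89.95556424111771), np.float64(0.004060169792141949), np.float64(-0.004490027388664891))
0.0017526229011316618
```

View pics/s3.png

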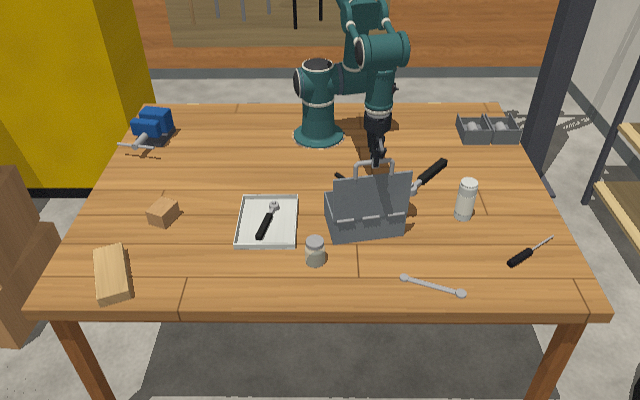

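View pics/w17.png

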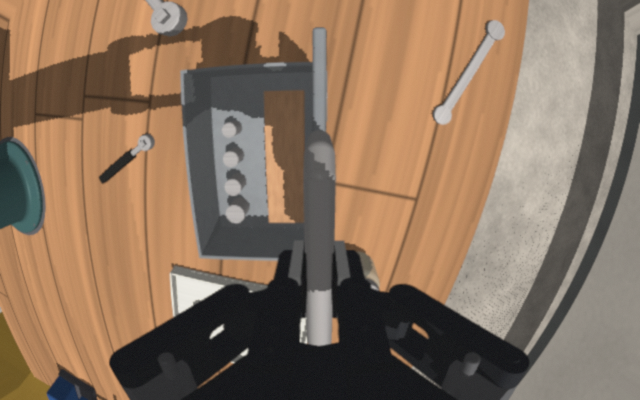

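The lid stands upright at (370,195) in the scene view with its handle in the gripper. The ratchet lies in the tray at (267,220). The jar at (315,250), the spray can at (466,199) and the carton at (163,211) have not moved. I'm handing the job in.

```bash
python3 -c "
from station import *
print(job_done())"
```

```text
the job is handed in; nothing more can be done
None
```

I laid the ratchet from the lid in the tray while the lid was still shut. Then I swung the lid up by its bail handle and handed the job in with the gripper still holding it upright at 60 N.

**Lid angle:** the last plane fits gave 89.7° from the scene camera and 89.96° from the top camera. The wrist camera could not fit the lid at the end because it saw it edge-on. At 84.4° all three cameras had agreed. The arm was still, and the wrist force was about 6 N, mostly vertical.

**Ratchet:** it lies flat inside the tray rim. It was lowered until the wrist force showed floor contact (+4.7 N), and only then released.

**Bystanders:** by eye in the last scene picture, the jar, spray can and carton stand where they were. I did not measure their positions.

**What disagreed:**
- **First grasp:** it closed on nothing, because the real fingertips sit about 33 mm behind the reported TCP. I found this in the wrist depth image, corrected for it and gripped on the second try.
- **Hinge position:** midway through the swing the cameras disagreed by about 8 mm on where the hinge is. I set the final angle from the lid's tilt, which does not depend on that.

The last reading before hand-in was 25.5 s of the 56 s allowed.

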